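Load and clamp a work block in a brazing fixture

ROBOT

A 6-joint arm with a two-finger parallel gripper is mounted at the origin on the work surface. World frame = base frame: x ahead of the robot, y to its left, z up, the work surface at z = 0. Lengths are in m, angles in rad, forces in N, time in s.
With the tool pointing down it reaches from about 0.3 to 1 m from the base axis. Payload 5.1 kg.
Tool frame: the origin (TCP) lies at the very end of the fingers, on their centre line; the grasp point (between the pads) lies 19 mm behind it; z points along the fingers, y is the direction in which the jaws open and shut (so a half turn about z gives the same grasp; the last joint's range is limited). The gripper opens to 95 mm and grips with 3 to 60 N. Pads are 20 mm wide; open, the fingers measure 119 mm over their backs; the gripper's body (75 mm by 180 mm) begins 59 mm behind the grasp point.
Start: joints at [1.157, 0.124, 1.65, -0, 1.367, -0.083], TCP at [0.211, 0.615, 0.215] pointing down, gripper open.
Joint ranges: [-2.61, 2.61], [-1.02, 2.33], [0.03, 2.71], [-1.35, 4.49], [0.32, 2.68], [-2.91, 2.91]. Speed limits (rad/s): [2.57, 2.57, 3.14, 3.14, 3.14, 3.14].

INTERFACE

Orientations are given as a unit quaternion [w, x, y, z].
In Python, from station import telemetry, optics, arm, spotter gives the robot as it stands. The module is installed in compiled form; this text tells all that it offers.
- The arm moves only by the tool drive_tool, never from a script. Its argument "motion" is a list of rows, each a list of 2 entries, a list of its own where there are three numbers: the shift along the tool's x, y, z scaled (see below), then the turn, a rotation vector about the tool's x, y, z scaled (see below). A call has 1 to 10 rows; each row shifts and turns the commanded pose from where the row before left it, along the tool's axes as they then stand; what a row does not reach is not made up. The controller multiplies each number of a shift by 0.03 m and each number of a turn by 45 degrees. A row lasts 1/10 s, in which the tool goes at most 50 mm and 8.59 degrees, less where a joint would pass 70% of its speed; a pose out of reach is approached as far as the arm can. A call with a number of a shift or a turn outside -1 to 1 is refused whole. A call with a gripper value outside its range is refused whole. "hand" is the closure, from 0 (fully open) to 1 (shut), set as the call begins (left out, the last holds). The fingers move at their own pace and stop on an object; "grip_force" is the grip in N (left out, the last holds). Time passes only in rows, so rows that do not move let the fingers close. It gives the time, the measured TCP pose, the force and the opening at its end, in the units of the state.
- telemetry.observe(): the state, without advancing time (a new reading comes with each control period).
- optics.grab_frame(name): name is "scene" or "side" or "wrist"; returns a dict with "frame" (384x512x3 uint8, blue, green, red), "intrinsics" (3x3 intrinsics, pixels), "k1" (the pictures are not rectified: a ray, as slopes to the right and down, at radius r is drawn at 1 + k1 r^2 times it, then the intrinsics apply), "extrinsics" (4x4, takes a point from camera to world coordinates). Camera axes: x right, y down, z forward; pixel columns grow to the right and rows downward; lengths in m; the calibration is good to about 2 mm. A picture is of the moment at which its call begins. There is no depth.
- arm.job_done(): hands the job in, once; it reports no verdict.
Trained networks look in a picture, given as the dict that the camera call returned (one of the last four; its "shot" number tells which), for a name from the list of things; names that differ only in an ending like _2 or _b are one class to them, and where a whole thing is asked for, a point or a joint stands for the part that bears it (a point fixed in the world has none). Each returns a list of dicts, best first, with "conf" (0 to 1); they miss things now and then, are a little off and sometimes report something else, mostly with a low value. They report only what shows in the picture. A call takes as long as a camera call. They do not tell look-alikes from the thing itself.
- spotter.recognise(picture, target): "rect" ([left, top, right, bottom] in pixels, round what is visible of it).
- spotter.landmark_of(picture, target): "point" ([column, row] in pixels: a listed point, or the origin of a listed thing).
The state is a dict: "time": time; "joint_pos": joint angles; "joint_velocities": joint speeds; "joint_efforts": joint torques, N m; "ee_pos": TCP position; "tool_rot": TCP orientation; "wrist_force": force on the tool from outside, world axes, zero at the start; "ft_torque": the same for the moment, N m; "opening": finger opening in m.
Only numpy, scipy, OpenCV 4.12 (cv2) and the standard library are available. Lean on these libraries where they do the work, as an engineer would, in place of code of your own. Each camera call takes 0.05 s, during which the arm holds its last target.

TASK

Load the work block into the brazing fixture. First unscrew the hold-down (counter-clockwise seen from above) until its foot stands clear above where the block will sit; then push the block, without lifting it, along the fence and up the ramp until its rear edge drops behind the lip and it lies flat in the nest; finally screw the hold-down clockwise until its spring foot is pressed in about half-way on the block's steel bar. Let go, and leave the other things on the bench where they are.

Things in the scene. Friction and masses are not known exactly. Their poses are not given: they have to be found in the camera images.
- fixture: Green and grey steel brazing fixture on the bench, level; place and yaw vary. Origin: bench height, centre line of the feed channel, half-way along the ramp. x points away from the robot (across the channel), y to the robot's left; the block is fed along -y. The channel is 94 mm wide (x -47 to 47). Ramp: y 40 to -40 mm, rising from z 12 to 26 mm.
- infeed (a point): Top of the flat infeed plate on the channel's centre line (fixture x 0, y 145, z 12 mm). The plate spans fixture y 240 to 40 mm and x -115 to 47 mm; it is open towards the robot and at its left end.
- fence (a point): A point on the top edge of the back fence's inner face (fixture x 47, y 145, z 46 mm). The fence runs straight along the far side of infeed, ramp and nest, y 240 to -168 mm, 8 mm thick.
- mouth (a point): Start of the near guide: top edge of its inner face (fixture x -47, y 30, z 46 mm). From here the guide runs to y -168 mm, 8 mm thick; on the left of it a mouth flares outwards to x -65 mm at y 59 mm.
- lip (a point): Middle of the lip's edge at the top of the ramp (fixture x 0, y -44, z 26 mm): the crest is level for the last 4 mm, then drops straight by 8 mm to the nest floor. Once its middle is past the lip the block tips forward into the nest; if a hard push holds its rear down and its nose up, easing off for a moment lets it tip.
- nest (a point): Middle of the nest floor (fixture x 0, y -106, z 18 mm). The nest is 124 mm long, from the lip at y -44 to an end stop at y -168 mm (14 mm thick, top z 44 mm).
- boss (a point): Centre of the top of the nut boss (fixture x 0, y -144, z 154 mm) on the vertical spindle axis. The boss is 44 mm in diameter, z 106 to 154 mm, held by an arm 34 mm wide, z 112 to 142 mm, that comes over the nest from a 44 mm square column behind the fence (x 62 to 106 mm).
- handle_grip (a point): Grip point of the hold-down's handle, on the spindle axis: a black upright bar 68 long, 18 thick, 34 mm tall, red band near one end, on an 18 mm diameter spindle. The point is 12 mm below the bar's top, 196 mm above the bench at spindle 0, and moves up and down with the screw. The point's y axis runs along the bar's length, x across its thickness. At least 12 mm is free under the bar.
- spindle (a joint): Turn of spindle and handle, rad, growing counter-clockwise from above, -2.15 to 3.15. They rise 3.82 mm per rad (24 mm a turn). At 0 the bar lies along fixture y and the foot, 70 mm above the bench, just touches a seated block's top. Starts at -1.85 to -1.0, blocking the block's way; at 1.0 or more the block passes freely. Friction 0.1 N m; stays where left.
- foot (a joint): How far the spring foot (brass disc, diameter 20 mm, at the spindle's lower end) is pressed up into the spindle, m: 0 free, 0.008 fully in, half-way 0.004. Spring 1.6 N/mm, about 2 N preload. On a seated block it is pressed in 3.82 mm per rad that spindle is below 0 (half-way at about -1.05).
- work_center (a point): Centre of the work block: pale brick in a dark steel tray, 90 (x) by 120 (y) by 44 mm, a steel bar 20 wide, 112 long standing 8 mm proud along its top: 52 mm tall, 0.6 to 0.9 kg. The point is 26 mm above its underside. Starts on the infeed, 20 to 50 mm short of the fence, yaw within 0.12 rad of the fixture's. Seated: fixture x 0, y -104 to -108, z 44 mm. Slides with 1.5 to 5 N.
- tool_blank: Bystander, leave alone: spare steel tool blank, bar 18 x 18 x 110 mm, on the table just in front of the nest. Origin at the middle of its underside.
- flux_jar: Bystander, leave alone: closed flux jar, diameter 56, 70 mm tall, blue cap, on the table behind the back fence. Origin at the middle of its underside.
- wire_brush: Bystander, leave alone: wire brush lying on the table on the robot's right.
- hammer: Bystander, leave alone: hammer lying on the table on the robot's left.
- filler_rods: Bystander, leave alone: bundle of brass filler rods, 360 mm long, 8 mm high, lying on the table behind the fixture. Origin at the middle of its underside.
- tip_tray: Bystander, leave alone: grey divided tray 90 x 120 x 25 mm on the right. Origin at the middle of its underside.
- spare_brick: Bystander, leave alone: loose pale brick 100 x 110 x 62 mm on the left. Origin at the middle of its underside.
Not all that is in view belongs to the job. Leave any purple or turquoise look-alike of the part that bears work_center alone.

How it is judged:
By the outcome, as a careful person would: the job done as asked, in the order asked, and still so for the second after the job is handed in, with the robot touching nothing.
It also fails if it takes over 72 s, if anything falls off the work surface, if the arm or the gripper's body presses on something with over 40 N, if the wrist force passes 120 N, or if a joint passes its speed limit or range.

## Working session

There is one attempt and no reset: what is moved stays moved. The work goes in short steps, Python scripts to look and compute and a tool call to move; the robot and the scene stay as the last step left them, time stands still between calls to the robot, and variables do not carry over. Pictures are saved under pics/ and viewed, and the job is handed in when it is done.

Besides the shell and the picture viewer there is one more tool, called as name(argument=value, ...), one argument or row to a line, values as JSON. drive_tool: Moves the arm, as the interface text tells. Shifts and turns lie within -1 to 1; 1 stands for 0.03 m of shift or 45 degrees of turn. Its arguments: {"type":"object","properties":{"motion":{"type":"array"},"hand":{"type":"number"},"grip_force":{"type":"number"}},"required":["motion"]}

```bash
mkdir -p pics
cat > h.py <<'E'
import numpy as np,cv2
from station import telemetry,optics,arm,spotter
def grab(n,save=None):
    p=optics.grab_frame(n)
    if save: cv2.imwrite('pics/'+save+'.png',p['frame'])
    return p
def ray(p,px):
    K=np.array(p['intrinsics'],float);d=np.array([p['k1'],0,0,0,0],float)
    u=cv2.undistortPoints(np.array([[px]],float),K,d)[0,0]
    E=np.array(p['extrinsics']);v=E[:3,:3]@np.array([u[0],u[1],1]);return E[:3,3],v/np.linalg.norm(v)
def onz(p,px,z):
    o,v=ray(p,px);return o+v*(z-o[2])/v[2]
def tri(L):
    A=np.zeros((3,3));b=np.zeros(3)
    for p,px in L:
        o,v=ray(p,px);M=np.eye(3)-np.outer(v,v);A+=M;b+=M@o
    x=np.linalg.solve(A,b);return x,[np.linalg.norm((np.eye(3)-np.outer(ray(p,q)[1],ray(p,q)[1]))@(x-ray(p,q)[0])) for p,q in L]
def proj(p,X):
    E=np.array(p['extrinsics']);c=E[:3,:3].T@(np.array(X,float)-E[:3,3])
    K=np.array(p['intrinsics'],float)
    return cv2.projectPoints(c.reshape(1,1,3),np.zeros(3),np.zeros(3),K,np.array([p['k1'],0,0,0,0],float))[0].ravel()
E
cat > a.py <<'E'
from h import *
np.set_printoptions(precision=4,suppress=True)
P={n:grab(n,n+'0') for n in ['scene','side','wrist']}
for n,p in P.items(): print(n,np.array(p['extrinsics'])[:3,3],p['k1'])
for t in ['infeed','fence','mouth','lip','nest','boss','handle_grip','work_center']:
    L=[]
    for n in ['scene','side']:
        r=spotter.landmark_of(P[n],t)
        print(t,n,[(np.round(q['point'],1),round(q['conf'],2)) for q in r[:3]])
        if r: L.append((P[n],r[0]['point']))
    if len(L)==2: print('   ',*tri(L))
s=telemetry.observe();print(s)
E
python3 a.py
```

```text
scene [1.2682 0.3572 0.9166] -0.04572217477456092
side [ 0.3863 -0.8013  0.826 ] -0.09112499119812426
wrist [0.1435 0.6378 0.3835] 0.015430549564424825
infeed scene [(array([282.3, 257.5]), 0.89), (array([170.7, 166.3]), 0.42), (array([227.5, 210. ]), 0.22)]
infeed side []
fence scene [(array([273.9, 256.6]), 0.79)]
fence side [(array([281.2, 178.3]), 0.94), (array([344. , 217.8]), 0.4)]
    [0.6189 0.1358 0.0532] [np.float64(0.0024629297043022107), np.float64(0.00246292970430225)]
mouth scene [(array([250.6, 222.7]), 0.97)]
mouth side [(array([257.3, 201.5]), 0.9), (array([216.8, 322.8]), 0.65), (array([273.9, 218.6]), 0.15)]
    [0.5214 0.0265 0.0484] [np.float64(0.005649842371607924), np.float64(0.005649842371607924)]
lip scene [(array([185.2, 178.8]), 0.3)]
lip side [(array([279.9, 221.2]), 0.61)]
    [ 0.546  -0.1742  0.1653] [np.float64(0.0017608828856223117), np.float64(0.0017608828856222087)]
nest scene [(array([205.7, 225.2]), 0.65)]
nest side [(array([278.7, 239.9]), 0.62)]
    [ 0.5647 -0.1107  0.015 ] [np.float64(0.0014170812689911208), np.float64(0.0014170812689911286)]

[... 581 characters left out ...]
.63)]
work_center side [(array([208. , 220.7]), 0.78), (array([171.9, 161. ]), 0.75), (array([257.8, 182.1]), 0.63)]
    [ 0.271   0.2412 -0.0662] [np.float64(0.14112247775793918), np.float64(0.1411224777579392)]
{'time': 0.95, 'joint_pos': array([ 1.1574,  0.1238,  1.6503, -0.    ,  1.3675, -0.0826]), 'joint_velocities': array([-0.0016,  0.0012,  0.0006, -0.0011,  0.002 ,  0.0015]), 'joint_efforts': array([ -0.    , -41.7595, -36.0235,   0.0775,   0.043 ,  -0.    ]), 'ee_pos': array([0.2111, 0.6147, 0.2147]), 'tool_rot': array([0.    , 0.1646, 0.9864, 0.    ]), 'wrist_force': array([ 0.0369, -0.5133, -0.2663]), 'ft_torque': array([-0.0131,  0.0281,  0.023 ]), 'opening': 0.09508505776391381}
```

View pictures.

View pics/scene0.png

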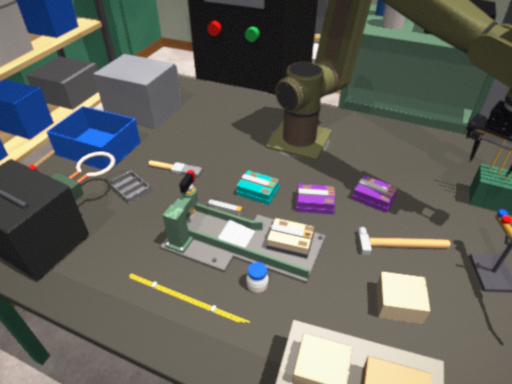

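View pics/side0.png

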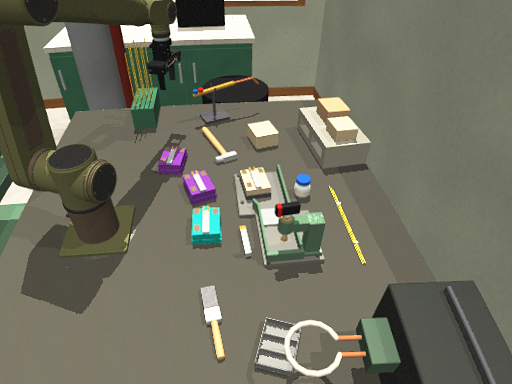

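View pics/wrist0.png

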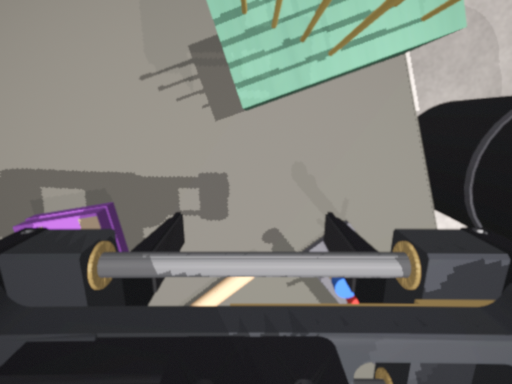

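```bash
cat > z.py <<'E'
import cv2
a=cv2.imread('pics/scene0.png')[155:285,150:340];cv2.imwrite('pics/sz.png',cv2.resize(a,None,fx=4,fy=4,interpolation=cv2.INTER_CUBIC))
a=cv2.imread('pics/side0.png')[155:275,225:345];cv2.imwrite('pics/dz.png',cv2.resize(a,None,fx=5,fy=5,interpolation=cv2.INTER_CUBIC))
E
python3 z.py
```

```text
(no output)
```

View pics/sz.png

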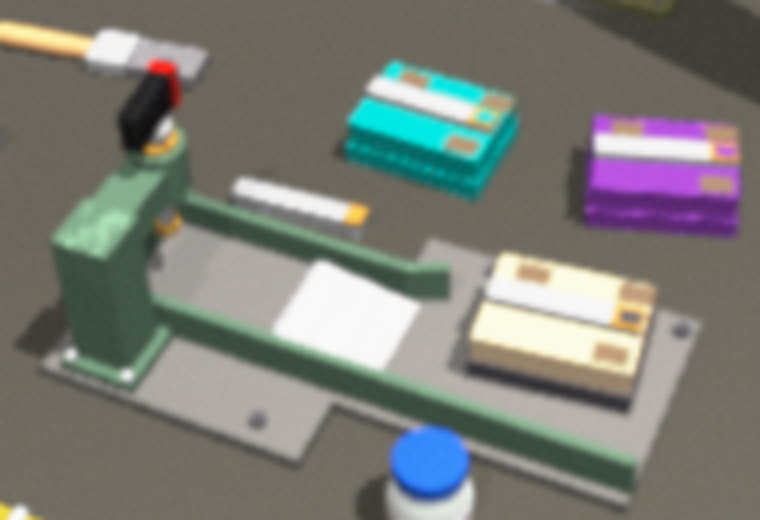

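View pics/dz.png

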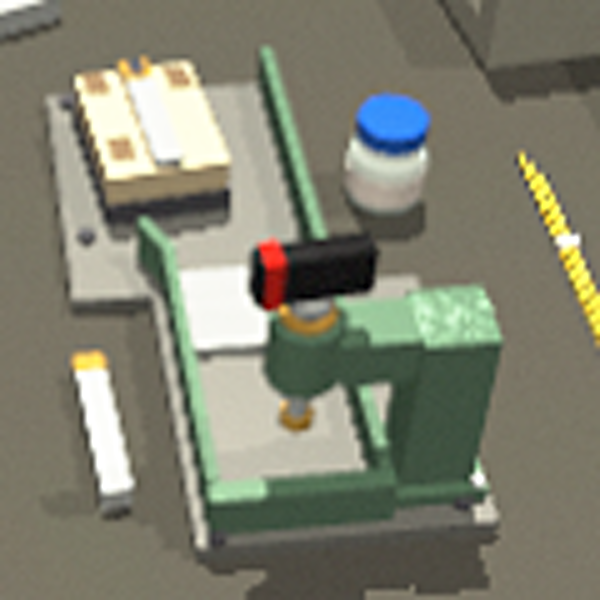

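```bash
cat > fit.py <<'E'
from h import *
from scipy.optimize import least_squares
np.set_printoptions(precision=4,suppress=True)
P={n:grab(n) for n in ['scene','side']}
S=lambda u,v:(150+u/4,155+v/4); D=lambda u,v:(225+u/5,155+v/5)
C=[('scene',S(700,322),(-115,240,12)),('scene',S(432,240),(-115,40,12)),('scene',S(325,262),(-47,-42,26)),('scene',S(418,305),(-47,40,12)),
('side',D(47,97),(-115,240,12)),('side',D(70,298),(-115,40,12)),
('scene',(273.9,256.6),(47,145,46)),('side',(281.2,178.3),(47,145,46)),('scene',(250.6,222.7),(-47,30,46)),('side',(257.3,201.5),(-47,30,46)),
('scene',(205.7,225.2),(0,-106,18)),('side',(278.7,239.9),(0,-106,18)),('scene',(189.2,187.4),(0,-144,154)),('side',(287.7,217.2),(0,-144,154)),
('scene',(282.3,257.5),(0,145,12)),('side',D(213,548),(-47,-182,44)) ]
def w(q,X):
    X=np.array(X)/1000;c,s=np.cos(q[2]),np.sin(q[2]);return np.array([q[0]+c*X[0]-s*X[1],q[1]+s*X[0]+c*X[1],X[2]])
def f(q):return np.concatenate([proj(P[n],w(q,X))-px for n,px,X in C])
r=least_squares(f,[.57,0,0],loss='soft_l1')
print(r.x)
for c,e in zip(C,f(r.x).reshape(-1,2)): print(c[0],c[2],e)
for n in P:
    im=cv2.resize(P[n]['frame'],None,fx=1,fy=1)
    sc=4
    im=cv2.resize(im,None,fx=sc,fy=sc,interpolation=cv2.INTER_CUBIC)
    def L(a,b,col=(0,0,255)):
        cv2.line(im,*[tuple(int(round((t+.5)*sc)) for t in proj(P[n],w(r.x,k))) for k in (a,b)],col,1)
    for z in (12,46): L((47,240,z),(47,-168,z))
    L((-47,30,46),(-47,-168,46));L((-47,30,46),(-65,59,46));L((-115,240,12),(-115,40,12));L((-115,240,12),(47,240,12));L((-115,40,12),(-47,40,12))
    L((-47,40,12),(47,40,12));L((-47,-40,26),(47,-40,26));L((-47,-168,44),(47,-168,44))
    L((0,-144,154),(0,-144,200),(255,0,255));L((-22,-144,154),(22,-144,154),(255,0,255))
    im=im[155*4:285*4,150*4:340*4] if n=='scene' else im[155*4:275*4,215*4:345*4]
    cv2.imwrite('pics/fit_%s.png'%n,im)
E
python3 fit.py
```

```text
[ 0.5686 -0.007  -0.0157]
scene (-115, 240, 12) [-0.1236  0.2071]
scene (-115, 40, 12) [5.1605 0.8596]
scene (-47, -42, 26) [-1.4479 -1.1787]
scene (-47, 40, 12) [-0.2649 -0.6111]
side (-115, 240, 12) [-0.2166 -0.8426]
side (-115, 40, 12) [-0.8009 -4.3645]
scene (47, 145, 46) [1.2766 0.9788]
side (47, 145, 46) [0.0426 1.7417]
scene (-47, 30, 46) [ 0.5511 -0.7817]
side (-47, 30, 46) [1.6464 2.1238]
scene (0, -106, 18) [-1.4596 -0.1503]
side (0, -106, 18) [ 0.5112 -0.4239]
scene (0, -144, 154) [-0.6463  1.1188]
side (0, -144, 154) [-2.8278 -0.1804]
scene (0, 145, 12) [-1.3439 -4.3985]
side (-47, -182, 44) [ 0.283  -9.8349]
```

```bash
ls pics
```

```text
dz.png
fit_scene.png
fit_side.png
scene0.png
side0.png
sz.png
wrist0.png
```

View pics/fit_scene.png

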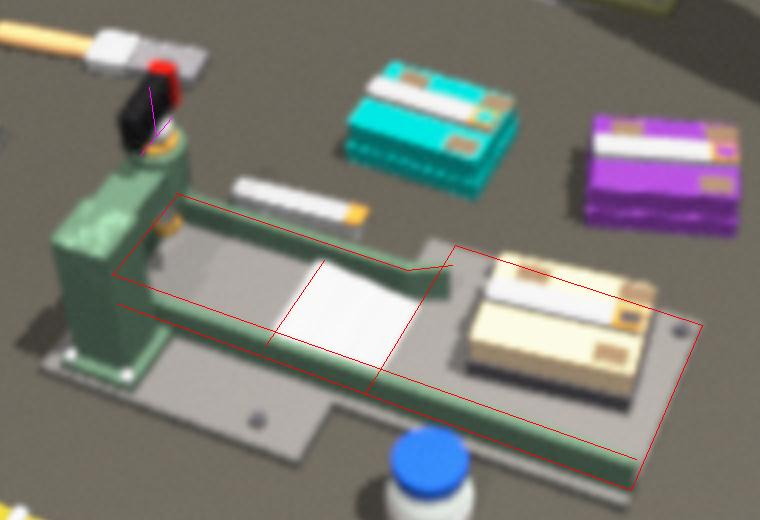

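View pics/fit_side.png

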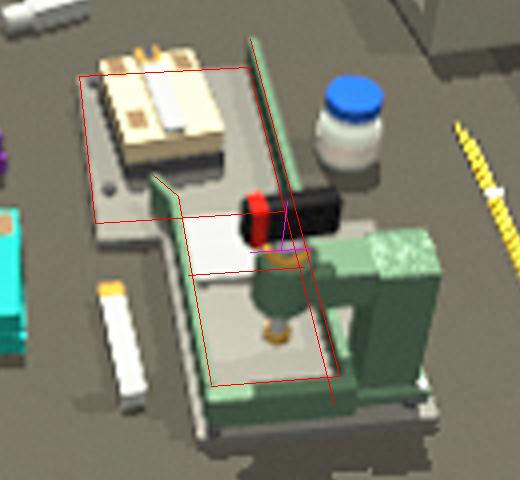

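```bash
sed -i "s/('scene',S(432,240),(-115,40,12)),//;s/('side',D(70,298),(-115,40,12)),//;s/('scene',(282.3,257.5),(0,145,12)),('side',D(213,548),(-47,-182,44)) /('side',D(120+75+10-50+50,353),(-47,-42,26))/" fit.py; python3 fit.py
```

```text
[ 0.5689 -0.0065 -0.0147]
scene (-115, 240, 12) [-0.014   0.2721]
scene (-47, -42, 26) [-1.3771 -1.052 ]
scene (-47, 40, 12) [-0.1742 -0.497 ]
side (-115, 240, 12) [-0.1934 -0.9047]
scene (47, 145, 46) [1.4288 1.0973]
side (47, 145, 46) [0.0744 1.6448]
scene (-47, 30, 46) [ 0.641 -0.666]
side (-47, 30, 46) [1.7262 2.0272]
scene (0, -106, 18) [-1.3939 -0.0029]
side (0, -106, 18) [ 0.6301 -0.5536]
scene (0, -144, 154) [-0.5892  1.2699]
side (0, -144, 154) [-2.6831 -0.318 ]
side (-47, -42, 26) [-4.3997 -2.0574]
```

drive_tool(
  motion=[
    [[-0.9,-0.95,-0.3],[0,0,0]],
    [[-0.9,-0.95,-0.3],[0,0,0]],
    [[-0.9,-0.95,-0.3],[0,0,0]],
    [[-0.9,-0.95,-0.3],[0,0,0]],
    [[-0.9,-0.95,-0.3],[0,0,0]],
    [[-0.9,-0.95,-0.3],[0,0,0]],
    [[-0.9,-0.95,-0.3],[0,0,0]],
    [[-0.9,-0.95,-0.3],[0,0,0]],
    [[-0.9,-0.95,-0.3],[0,0,0]],
    [[-0.9,-0.95,-0.3],[0,0,0]],
  ],
  hand=0,
)

```text
time: 2.15
ee_pos: [0.3742, 0.256, 0.3053]
tool_rot: [0.0, 0.164, 0.986, 0.0]
wrist_force: [0.1, 2.0, -0.1]
opening: 0.0954
```

drive_tool(
  motion=[
    [[-0.95,-0.95,0],[0,0,0]],
    [[-0.95,-0.95,0],[0,0,0]],
    [[-0.95,-0.95,0],[0,0,0]],
    [[-0.95,-0.95,0],[0,0,0]],
    [[-0.95,-0.95,0],[0,0,0]],
    [[-0.95,-0.95,0],[0,0,0]],
    [[-0.95,-0.95,0],[0,0,0]],
    [[-0.95,-0.95,0],[0,0,0]],
    [[-0.95,-0.95,0],[0,0,0]],
    [[0,0,0],[0,0,0]],
  ],
)

```text
time: 3.15
ee_pos: [0.5342, -0.072, 0.3041]
tool_rot: [-0.0, 0.167, 0.986, -0.001]
wrist_force: [-0.5, 0.8, 0.0]
opening: 0.0955
```

drive_tool(
  motion=[
    [[0,0,0],[0,0,0.19]],
    [[0,0,0],[0,0,0.19]],
    [[0,0,0],[0,0,0.19]],
    [[0,0,0],[0,0,0.19]],
    [[0,0,0],[0,0,0.19]],
    [[0,0,0],[0,0,0.19]],
    [[0,0,0],[0,0,0.19]],
    [[0,0,0],[0,0,0.19]],
    [[0,0,0],[0,0,0.19]],
    [[0,0,0],[0,0,0.19]],
  ],
)

```text
time: 4.15
ee_pos: [0.5329, -0.0675, 0.3048]
tool_rot: [-0.0, 0.792, 0.61, 0.0]
wrist_force: [0.4, -0.4, 0.5]
opening: 0.0949
```

```bash
cat > w1.py <<'E'
import sys
from h import *
np.set_printoptions(precision=4,suppress=True)
p=grab('wrist',sys.argv[1])
s=telemetry.observe();print(s['time'],s['ee_pos'],s['tool_rot'],s['joint_pos'],s['opening'],s['wrist_force'])
for t in sys.argv[2:]:
    for q in spotter.landmark_of(p,t)[:2]:print(t,np.round(q['point'],1),round(q['conf'],2))
E
python3 w1.py w1 handle_grip boss
```

```text
4.2 [ 0.533  -0.0676  0.3048] [-0.      0.7933  0.6089  0.0002] [-0.2262 -0.1684  1.7879  0.0003  1.5219  0.0352] 0.09499719284049297 [ 0.6374  1.1656 -0.2929]
handle_grip [280.    5.7] 0.67
handle_grip [304.2 246. ] 0.62
boss [296.  234.3] 0.81
boss [280.8   3.8] 0.64
```

View pics/w1.png

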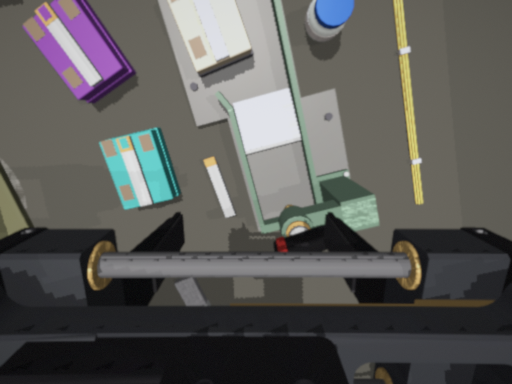

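```bash
cat > ov.py <<'E'
import sys
from h import *
q=[.5689,-.0065,-.0147]
def w(q,X):
    X=np.array(X)/1000;c,s=np.cos(q[2]),np.sin(q[2]);return np.array([q[0]+c*X[0]-s*X[1],q[1]+s*X[0]+c*X[1],X[2]])
def overlay(p,name,box,sc,q=q,hs=None):
    im=cv2.resize(p['frame'],None,fx=sc,fy=sc,interpolation=cv2.INTER_CUBIC)
    def L(a,b,col=(0,0,255)):
        cv2.line(im,*[tuple(int(round((t+.5)*sc)) for t in proj(p,w(q,k))) for k in (a,b)],col,1)
    for z in (12,46): L((47,240,z),(47,-168,z))
    L((55,240,46),(55,-168,46))
    L((-47,30,46),(-47,-168,46));L((-47,30,46),(-65,59,46));L((-115,240,12),(-115,40,12));L((-115,240,12),(47,240,12));L((-115,40,12),(-47,40,12))
    L((-47,40,12),(47,40,12));L((-47,-44,26),(47,-44,26));L((-47,-168,44),(47,-168,44))
    th=np.linspace(0,2*np.pi,25);c=[(22*np.cos(t),-144+22*np.sin(t),154) for t in th]
    for a,b in zip(c,c[1:]):L(a,b,(255,0,255))
    if hs is not None:
        z=208+3.82*hs;d=np.array([-np.sin(hs),np.cos(hs),0]);e=np.array([np.cos(hs),np.sin(hs),0])
        c0=np.array([0,-144,z]);K=[c0+34*d+9*e,c0+34*d-9*e,c0-34*d-9*e,c0-34*d+9*e]
        for i in range(4):L(K[i],K[(i+1)%4],(255,255,0))
    x0,y0,x1,y1=[int(v*sc) for v in box];cv2.imwrite('pics/%s.png'%name,im[y0:y1,x0:x1])
E
python3 - <<'E'
from ov import *
p=grab('wrist');overlay(p,'ovw1',(150,0,400,250),3.0,hs=-1.5)
E
```

```text
(no output)
```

View pics/ovw1.png

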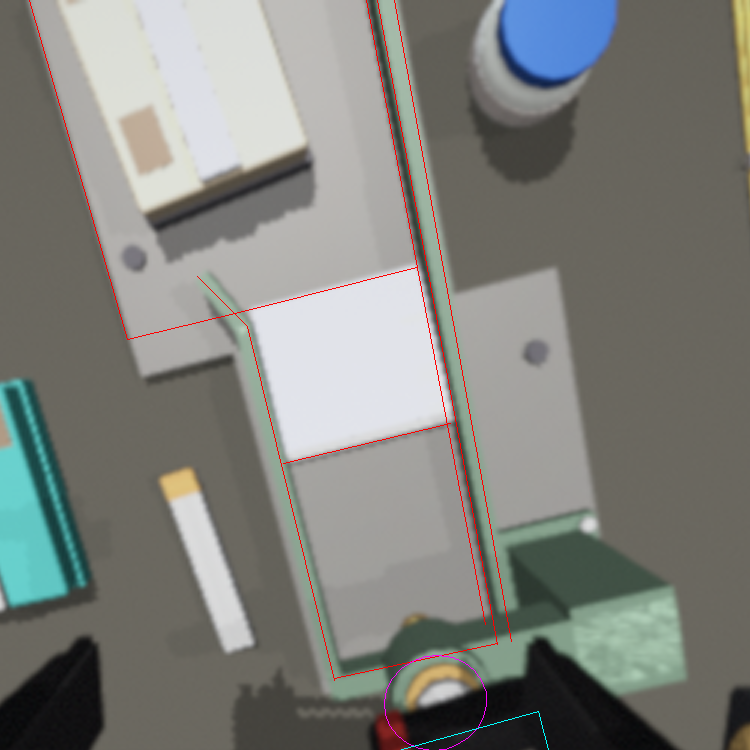

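drive_tool(
  motion=[
    [[0,0,0],[0,0,0.19]],
    [[0,0,0],[0,0,0.19]],
    [[0,0,0],[0,0,0.19]],
    [[0,0,0],[0,0,0.19]],
    [[0,0,0],[0,0,0.19]],
    [[0,0,0],[0,0,0.19]],
    [[0,0,0],[0,0,0.19]],
    [[0,0,0],[0,0,0.19]],
  ],
)

```text
time: 5.15
ee_pos: [0.5331, -0.0682, 0.3047]
tool_rot: [-0.0, 0.998, 0.061, -0.0]
wrist_force: [-0.2, 0.5, 0.0]
opening: 0.0948
```

drive_tool(
  motion=[
    [[-0.84,0.6,0],[0,0,0]],
    [[-0.84,0.6,0],[0,0,0]],
    [[-0.84,0.6,0],[0,0,0]],
    [[-0.84,0.6,0],[0,0,0]],
    [[0,0,0],[0,0,0]],
  ],
)

```text
time: 5.65
ee_pos: [0.4406, -0.1538, 0.305]
tool_rot: [0.001, 0.998, 0.062, 0.0]
wrist_force: [-0.5, -0.0, 0.9]
opening: 0.0952
```

```bash
python3 w1.py w2 handle_grip boss
python3 - <<'E'
from ov import *
p=grab('wrist');overlay(p,'ovw2',(130,0,380,250),3.0,hs=-1.5)
p=grab('side');overlay(p,'ovs2',(255,180,345,270),8,hs=-1.5)
E
```

```text
5.7 [ 0.4416 -0.1529  0.305 ] [0.0001 0.9981 0.0621 0.0005] [-0.4485 -0.3341  1.9229  0.0003  1.5517  0.998 ] 0.0950080854245213 [-0.7719 -0.567  -0.4228]
handle_grip [421.2 143.9] 0.73
handle_grip [269.6  57.6] 0.61
boss [264.9  64.4] 0.77
```

View pics/ovw2.png

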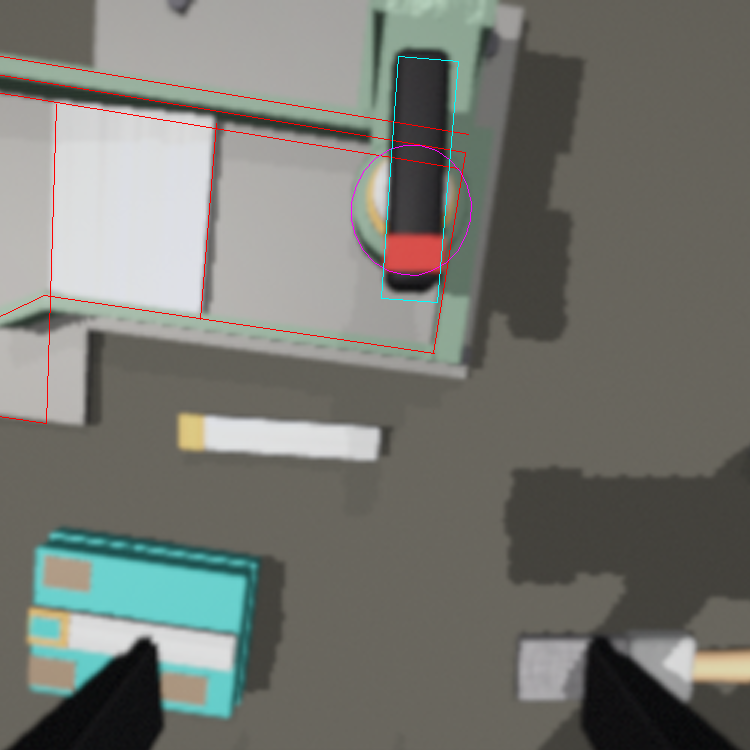

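View pics/ovs2.png

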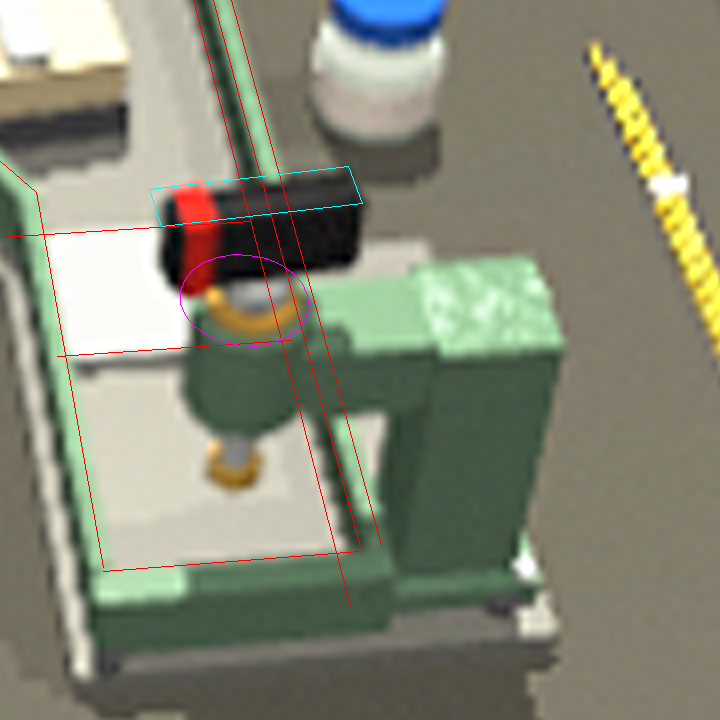

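drive_tool(
  motion=[
    [[0.845,0.085,0],[0,0,0]],
    [[0.845,0.085,0],[0,0,0]],
    [[0.845,0.085,0],[0,0,0]],
    [[0.845,0.085,0],[0,0,0]],
    [[0.845,0.085,0],[0,0,0]],
    [[0,0,0.5],[0,0,0.045]],
    [[0,0,0.5],[0,0,0]],
    [[0,0,0],[0,0,0]],
  ],
)

```text
time: 6.7
ee_pos: [0.5684, -0.1481, 0.2709]
tool_rot: [-0.001, 0.999, 0.046, -0.003]
wrist_force: [-0.3, -0.1, -0.1]
opening: 0.0951
```

```bash
python3 w1.py w3
python3 - <<'E'
from ov import *
p=grab('side');overlay(p,'ovs3',(235,140,345,270),6,hs=-1.47)
E
```

```text
6.75 [ 0.5687 -0.1485  0.2724] [-0.0008  0.999   0.0454 -0.0018] [-0.3467 -0.0399  1.7227  0.      1.4628  1.1332] 0.09537746230332338 [ 0.6513  0.2278 -0.0022]
```

View pics/ovs3.png

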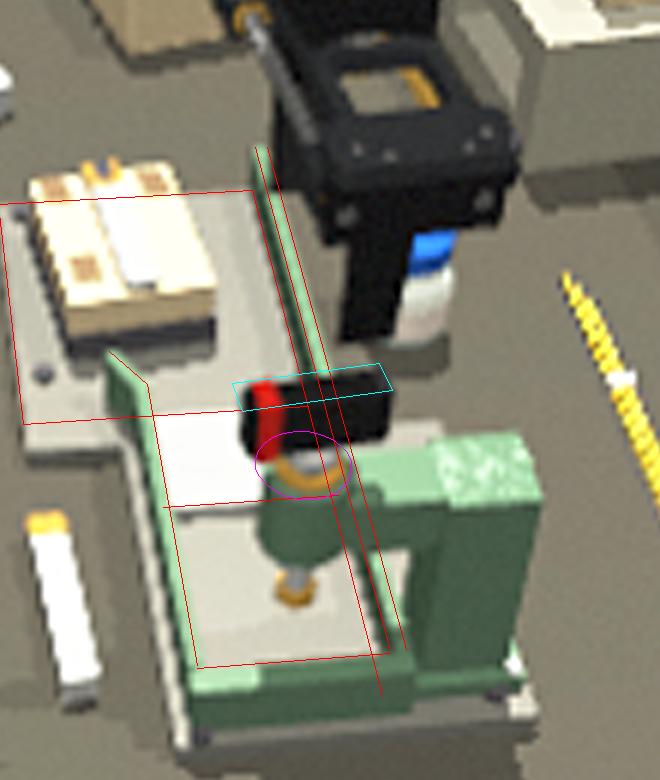

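View pics/w3.png

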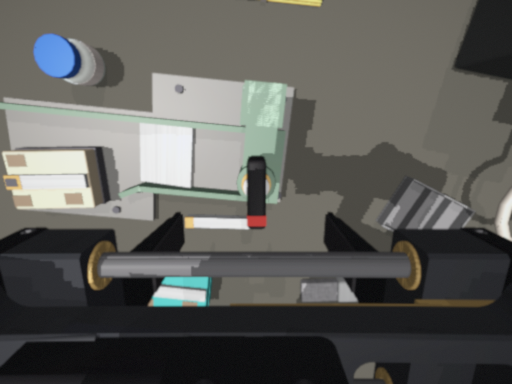

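Run:
```python
from ov import *
p=grab('wrist','w4');s=telemetry.observe()
e=s['ee_pos'];print(p['extrinsics'],p['intrinsics'])
for z in (.2024,.172,.154): print(z,proj(p,[e[0],e[1],z]),proj(p,w([.5689,-.0065,-.0147],(0,-144,z*1000))))
for X in ((47,145,46),(-47,30,46),(-47,-44,26),(47,40,12),(-47,40,12)): print(X,proj(p,w([.5689,-.0065,-.0147],X)))
```

```text
[[ 0.09132548 -0.96185442 -0.25786765  0.64182273]
 [-0.99582046 -0.08850294 -0.02255745 -0.14248959]
 [-0.00112507  0.25884995 -0.96591689  0.44370113]
 [ 0.          0.          0.          1.        ]] [[269.38528567   0.         253.6754688 ]
 [  0.         269.38528567 189.58953231]
 [  0.           0.           1.        ]]
0.2024 [253.90251007 197.90357585] [255.14706093 200.70597467]
0.172 [253.91156163 189.49873848] [255.02645491 192.03027262]
0.154 [253.91608474 185.3012606 ] [254.96621344 187.6957126 ]
(47, 145, 46) [ 54.78747709 115.32655299]
(-47, 30, 46) [137.75348382 187.76495331]
(-47, -44, 26) [189.56057264 189.36545957]
(47, 40, 12) [140.00935179 123.28921737]
(-47, 40, 12) [140.24564608 181.91732202]
```

View pics/w4.png

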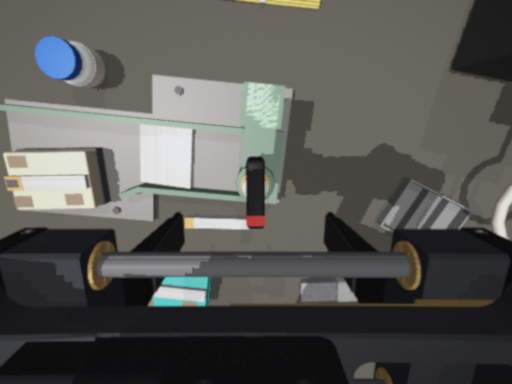

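drive_tool(
  motion=[
    [[0.08,0.05,0.5],[0,0,0]],
    [[0,0,0.7],[0,0,0]],
    [[0,0,0.7],[0,0,0]],
    [[0,0,0.7],[0,0,0]],
    [[0,0,0.5],[0,0,0]],
    [[0,0,0.25],[0,0,0]],
    [[0,0,0],[0,0,0]],
  ],
)

```text
time: 7.55
ee_pos: [0.5714, -0.1504, 0.1729]
tool_rot: [-0.0, 0.999, 0.045, -0.001]
wrist_force: [0.4, -0.9, -0.4]
opening: 0.0952
```

drive_tool(
  motion=[
    [[0,0,0],[0,0,0]],
    [[0,0,0],[0,0,0]],
    [[0,0,0],[0,0,0]],
    [[0,0,0],[0,0,0]],
    [[0,0,0],[0,0,0]],
    [[0,0,0],[0,0,0]],
    [[0,0,0],[0,0,0]],
    [[0,0,0],[0,0,0]],
  ],
  hand=1,
  grip_force=20,
)

```text
time: 8.35
ee_pos: [0.572, -0.1505, 0.1741]
tool_rot: [-0.0, 0.999, 0.045, -0.0]
wrist_force: [-0.5, -0.1, 0.6]
opening: 0.0366
```

```bash
python3 w1.py w5;python3 - <<'E'
from ov import *
print(telemetry.observe()['ft_torque'])
p=grab('side');overlay(p,'ovs5',(235,140,345,270),6,hs=-1.47)
E
```

```text
8.4 [ 0.572  -0.1505  0.1741] [-0.      0.999   0.0447 -0.    ] [-0.3481  0.0248  1.8243 -0.      1.2926  1.1333] 0.032433740740484183 [-0.1239  0.084  -0.3031]
[-0.04525855  0.2202003  -0.03108098]
```

View pics/ovs5.png

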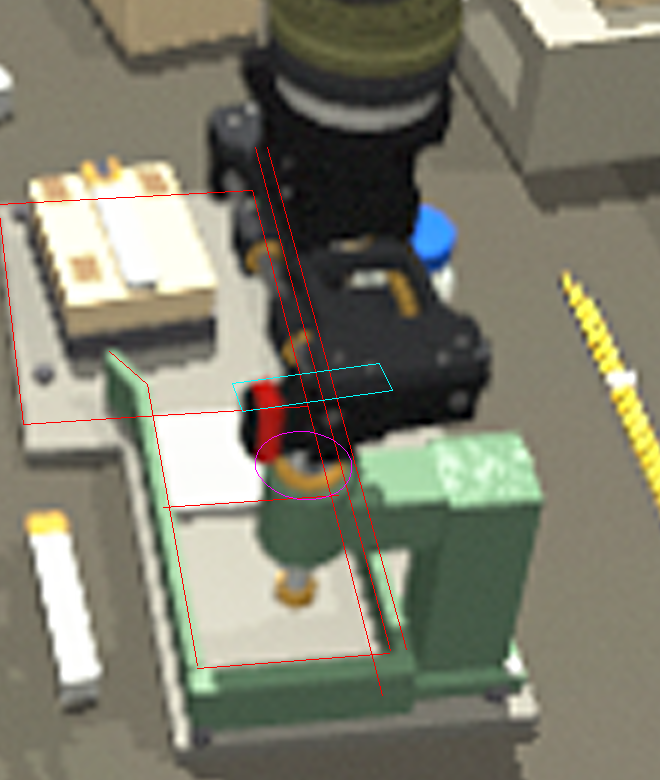

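Still closing; continue a few more rows.

drive_tool(
  motion=[
    [[0,0,0],[0,0,0]],
    [[0,0,0],[0,0,0]],
    [[0,0,0],[0,0,0]],
    [[0,0,0],[0,0,0]],
  ],
)

```text
time: 8.85
ee_pos: [0.572, -0.1501, 0.1741]
tool_rot: [-0.0, 0.999, 0.045, -0.0]
wrist_force: [-0.4, 2.6, 1.0]
opening: 0.018
```

drive_tool(
  motion=[
    [[0,0,-0.01],[0,0,-0.1]],
    [[0,0,-0.01],[0,0,-0.1]],
    [[0,0,-0.01],[0,0,-0.1]],
  ],
)

```text
time: 9.15
ee_pos: [0.5719, -0.1498, 0.175]
tool_rot: [-0.001, 0.987, 0.163, -0.0]
wrist_force: [-1.5, 3.8, 1.7]
opening: 0.018
```

```bash
cat > st.py <<'E'
from h import *
np.set_printoptions(precision=4,suppress=True)
s=telemetry.observe();q=s['tool_rot']
for k in ('time','ee_pos','tool_rot','wrist_force','ft_torque','opening','joint_pos'): print(k,s[k])
print('tool x angle deg',np.degrees(2*np.arctan2(q[2],q[1])))
E
python3 st.py
```

```text
time 9.15
ee_pos [ 0.5719 -0.1498  0.175 ]
tool_rot [-0.0009  0.9866  0.1632 -0.    ]
wrist_force [-1.5137  3.8367  1.7271]
ft_torque [ 0.6723  0.2838 -0.0921]
opening 0.017982352398995635
joint_pos [-0.3477  0.0239  1.8236  0.0016  1.295   0.8949]
tool x angle deg 18.780632009693758
```

drive_tool(
  motion=[
    [[0,0,-0.019],[0,0,-0.19]],
    [[0,0,-0.019],[0,0,-0.19]],
    [[0,0,-0.019],[0,0,-0.19]],
    [[0,0,-0.019],[0,0,-0.19]],
    [[0,0,-0.019],[0,0,-0.19]],
    [[0,0,-0.019],[0,0,-0.19]],
  ],
)

```text
time: 9.75
ee_pos: [0.5712, -0.1489, 0.1784]
tool_rot: [-0.002, 0.818, 0.575, 0.0]
wrist_force: [-4.8, 5.6, 2.5]
opening: 0.0175
```

```bash
python3 st.py
```

```text
time 9.75
ee_pos [ 0.5712 -0.1489  0.1784]
tool_rot [-0.0022  0.8179  0.5754  0.0001]
wrist_force [-4.8027  5.6388  2.4571]
ft_torque [ 1.0729  0.6404 -0.1322]
opening 0.01754365542370209
joint_pos [-0.3473  0.0208  1.8208  0.0027  1.3034 -0.0033]
tool x angle deg 70.25119225772481
```

drive_tool(
  motion=[
    [[0.014,-0.03,-0.019],[0,0,-0.19]],
    [[0,0,-0.019],[0,0,-0.19]],
    [[0,0,-0.019],[0,0,-0.19]],
    [[0,0,-0.019],[0,0,-0.19]],
    [[0,0,-0.019],[0,0,-0.19]],
    [[0,0,-0.019],[0,0,-0.19]],
  ],
)

```text
time: 10.35
ee_pos: [0.57, -0.1489, 0.1819]
tool_rot: [-0.002, 0.488, 0.873, 0.0]
wrist_force: [-5.8, 4.2, 4.0]
opening: 0.0181
```

drive_tool(
  motion=[
    [[0,0,-0.019],[0,0,-0.19]],
    [[0,0,-0.019],[0,0,-0.19]],
    [[0,0,-0.019],[0,0,-0.19]],
    [[0,0,-0.019],[0,0,-0.19]],
    [[0,0,-0.019],[0,0,-0.19]],
    [[0,0,-0.019],[0,0,-0.19]],
    [[0,0,0],[0,0,0]],
  ],
)

```text
time: 11.05
ee_pos: [0.5693, -0.1498, 0.1853]
tool_rot: [-0.003, 0.064, 0.998, 0.0]
wrist_force: [-8.7, 2.4, 4.2]
opening: 0.018
```

```bash
python3 st.py
```

```text
time 11.05
ee_pos [ 0.5693 -0.1498  0.1853]
tool_rot [-0.0027  0.0641  0.9979  0.0001]
wrist_force [-8.7231  2.4323  4.1685]
ft_torque [0.4804 1.2369 0.0744]
opening 0.017960857816880088
joint_pos [-0.3478  0.0134  1.8165 -0.0013  1.3169 -1.79  ]
tool x angle deg 172.65309389482286
```

drive_tool(
  motion=[
    [[0,0,0],[0,0,0]],
    [[0,0,0],[0,0,0]],
    [[0,0,0],[0,0,0]],
    [[0,0,0],[0,0,0]],
    [[0,0,0],[0,0,0]],
    [[0,0,0],[0,0,0]],
  ],
  hand=0.0,
)

```text
time: 11.65
ee_pos: [0.5714, -0.1499, 0.1853]
tool_rot: [0.0, 0.065, 0.998, -0.0]
wrist_force: [0.9, -0.2, 0.4]
opening: 0.0607
```

drive_tool(
  motion=[
    [[0,0,-0.5],[0,0,0]],
    [[0,0,-1],[0,0,0]],
    [[0,0,-1],[0,0,0]],
    [[0,0,-0.5],[0,0,0]],
    [[0.5,0,0],[0,0,0]],
    [[1,-0.8,0],[0,0,0]],
    [[1,-0.8,0],[0,0,0]],
    [[1,-0.8,0],[0,0,0]],
    [[0,0,0],[0,0,0]],
  ],
)

```text
time: 12.55
ee_pos: [0.4554, -0.2091, 0.2758]
tool_rot: [-0.0, 0.067, 0.998, -0.001]
wrist_force: [0.4, -0.4, -0.2]
opening: 0.095
```

```bash
python3 st.py
python3 - <<'E'
from ov import *
q=[.570,-.006,-.0147]
p=grab('side');overlay(p,'ovs6',(235,140,345,270),6,hs=1.45,q=q)
p=grab('scene');overlay(p,'ovc6',(150,155,340,285),4,hs=1.45,q=q)
p=grab('wrist','w6')
E
```

```text
time 12.55
ee_pos [ 0.4554 -0.2091  0.2758]
tool_rot [-0.      0.067   0.9978 -0.0006]
wrist_force [ 0.397  -0.4311 -0.2191]
ft_torque [ 0.0334 -0.0058  0.0042]
opening 0.09498286394210274
joint_pos [-0.537  -0.2437  1.8995 -0.0011  1.4854 -1.9735]
tool x angle deg 172.31348330661498
```

View pics/ovs6.png

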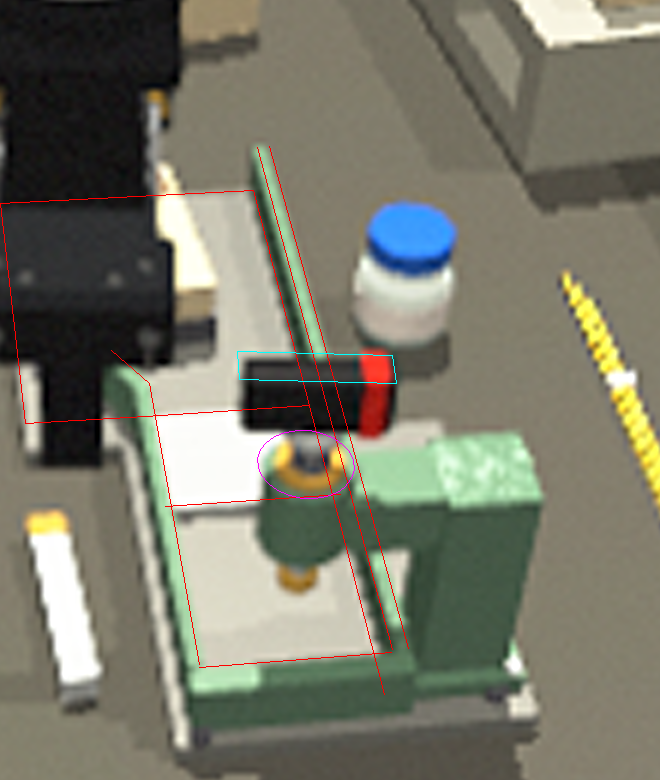

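View pics/ovc6.png

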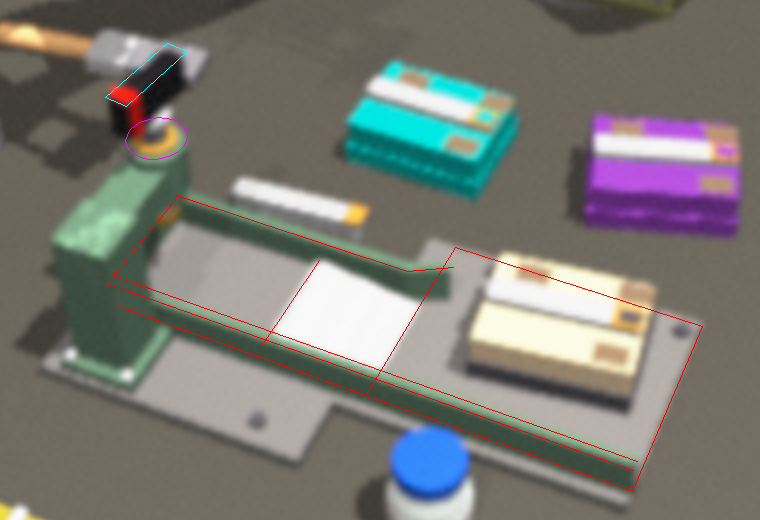

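View pics/w6.png

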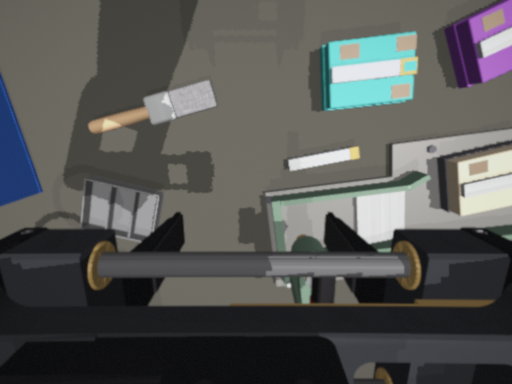

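Run:
```python
from ov import *
np.set_printoptions(precision=4,suppress=True)
p=grab('scene');q=[.570,-.006,-.0147]
c,s=np.cos(q[2]),np.sin(q[2])
for u,v in ((500,253),(657,283),(640,370),(472,337)):
    X=onz(p,(150+u/4-.5,155+v/4-.5),.056); d=X[:2]-q[:2]
    print(X,'fix',1000*np.array([c*d[0]+s*d[1],-s*d[0]+c*d[1]]))
```

```text
[0.4877 0.0843 0.056 ] fix [-83.6454  89.1051]
[0.4706 0.1999 0.056 ] fix [-102.3894  204.4251]
[0.5535 0.2134 0.056 ] fix [-19.7365 219.0872]
[0.5717 0.0959 0.056 ] fix [  0.2196 101.9085]
```

Run:
```python
from ov import *
np.set_printoptions(precision=4,suppress=True)
p=grab('scene')
for u,v in ((740,235),(587,222),(475,195),(595,118),(740,125)):
    print(onz(p,(150+u/4-.5,155+v/4-.5),.0))
```

```text
[ 0.3427  0.235  -0.    ]
[0.377  0.1183 0.    ]
[0.3837 0.024  0.    ]
[0.2544 0.0834 0.    ]
[0.2139 0.2005 0.    ]
```

drive_tool(
  motion=[
    [[0,0,0],[0,0,-0.153]],
    [[0.03,0.99,0],[0,0,0]],
    [[0.03,0.99,0],[0,0,0]],
    [[0.03,0.99,0],[0,0,0]],
    [[0.03,0.99,0],[0,0,0]],
    [[0.03,0.99,0],[0,0,0]],
    [[0.03,0.99,0],[0,0,0]],
    [[0.03,0.99,0],[0,0,0]],
    [[0.03,0.99,0],[0,0,0]],
    [[0.03,0.99,0],[0,0,0]],
  ],
)

```text
time: 13.8
ee_pos: [0.4527, 0.0619, 0.2753]
tool_rot: [-0.0, 0.004, 1.0, 0.0]
wrist_force: [1.4, 0.4, 0.4]
opening: 0.0952
```

drive_tool(
  motion=[
    [[0.03,0.99,0],[0,0,0]],
    [[0.03,0.99,0],[0,0,0]],
    [[0.03,0.99,0],[0,0,0]],
    [[0,0,1],[0,0,0]],
    [[0,0,1],[0,0,0]],
    [[0,0,1],[0,0,0]],
    [[0,0,1],[0,0,0]],
    [[0,0,1],[0,0,0]],
    [[0,0,0],[0,0,0]],
  ],
)

```text
time: 14.7
ee_pos: [0.4474, 0.1491, 0.1204]
tool_rot: [-0.005, 0.004, 1.0, -0.001]
wrist_force: [-0.4, -0.8, -0.7]
opening: 0.0952
```

```bash
python3 st.py
python3 - <<'E'
from ov import *
q=[.570,-.006,-.0147]
p=grab('side');overlay(p,'ovs7',(215,110,345,240),6,hs=1.45,q=q)
p=grab('scene');overlay(p,'ovc7',(190,125,360,275),4,hs=1.45,q=q)
p=grab('wrist','w7')
E
```

```text
time 14.7
ee_pos [0.4474 0.1491 0.1204]
tool_rot [-0.0048  0.0044  1.     -0.001 ]
wrist_force [-0.3773 -0.7978 -0.7067]
ft_torque [0.0791 0.0276 0.0022]
opening 0.09524605895301874
joint_pos [ 0.2077 -0.196   2.1244  0.0001  1.223  -1.3543]
tool x angle deg 179.49189217075903
```

View pics/ovs7.png

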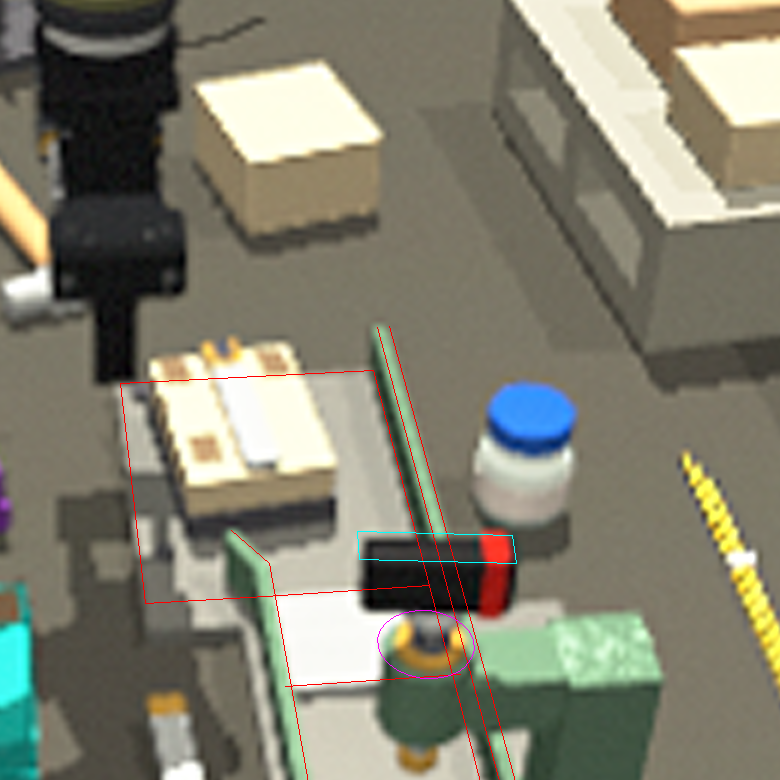

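View pics/ovc7.png

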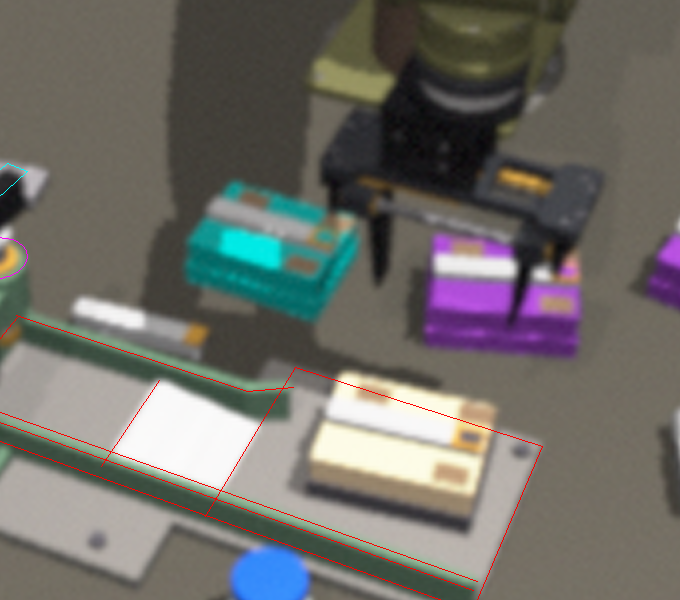

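View pics/w7.png

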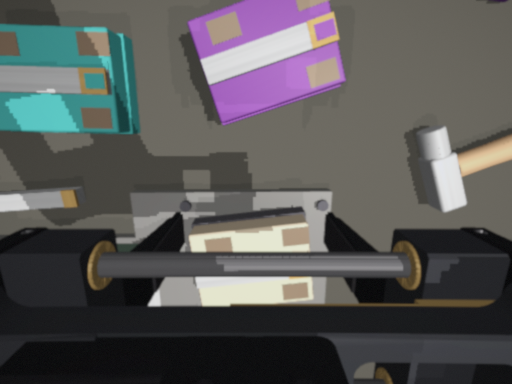

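Run:
```python
from ov import *
np.set_printoptions(precision=4,suppress=True)
p=grab('wrist')
for px in ((193,217),(305,209),(200,241)):
    print([onz(p,px,z)[:2] for z in (.012,.034,.056)])
for px in ((133,192),(330,192)): print(onz(p,px,.012))
```

```text
[array([0.4871, 0.0813]), array([0.4789, 0.0866]), array([0.4706, 0.0919])]
[array([0.4788, 0.2067]), array([0.4711, 0.2023]), array([0.4635, 0.1979])]
[array([0.5166, 0.0874]), array([0.506 , 0.0923]), array([0.4954, 0.0971])]
[0.4575 0.0179 0.012 ]
[0.4594 0.2332 0.012 ]
```

drive_tool(
  motion=[
    [[0,0,0.9],[0,0,0]],
    [[0,0,0.9],[0,0,0]],
    [[0,0,0.9],[0,0,0]],
    [[0,0,0.1],[0,0,0]],
    [[-0.3,0,0],[0,0,0]],
    [[-0.4,0,0],[0,0,0]],
    [[-0.4,0,0],[0,0,0]],
  ],
)

```text
time: 15.6
ee_pos: [0.4858, 0.1489, 0.0433]
tool_rot: [0.001, 0.005, 1.0, 0.0]
wrist_force: [-3.6, 0.4, 2.4]
opening: 0.0949
```

drive_tool(
  motion=[
    [[-0.3,0,0],[0,0,0]],
    [[-0.3,0,0],[0,0,0]],
    [[-0.3,0,0],[0,0,0]],
  ],
)

```text
time: 15.9
ee_pos: [0.5117, 0.1483, 0.0417]
tool_rot: [0.0, 0.005, 1.0, 0.0]
wrist_force: [-3.5, 0.1, 1.2]
opening: 0.0955
```

```bash
python3 st.py
python3 - <<'E'
from ov import *
q=[.570,-.006,-.0147]
p=grab('side');overlay(p,'ovs8',(215,110,345,240),6,hs=1.45,q=q)
p=grab('scene');overlay(p,'ovc8',(190,125,360,275),4,hs=1.45,q=q)
E
```

```text
time 15.9
ee_pos [0.5117 0.1483 0.0417]
tool_rot [0.     0.0052 1.     0.    ]
wrist_force [-3.4735  0.0683  1.1892]
ft_torque [0.051  0.6373 0.0176]
opening 0.09549689963555623
joint_pos [ 0.1813  0.0419  2.0487  0.0001  1.0509 -1.3791]
tool x angle deg 179.40023849501722
```

View pics/ovs8.png

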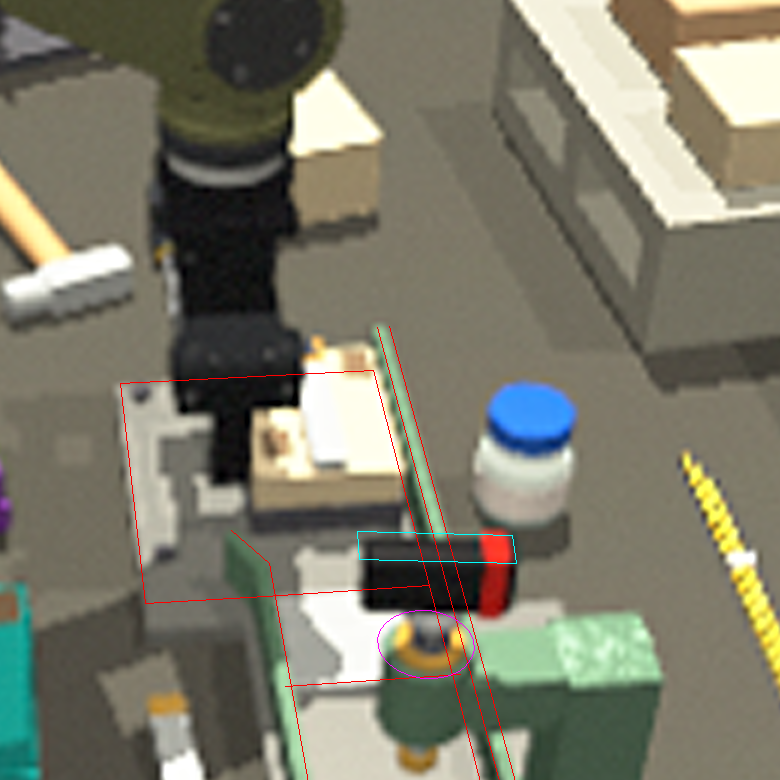

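View pics/ovc8.png

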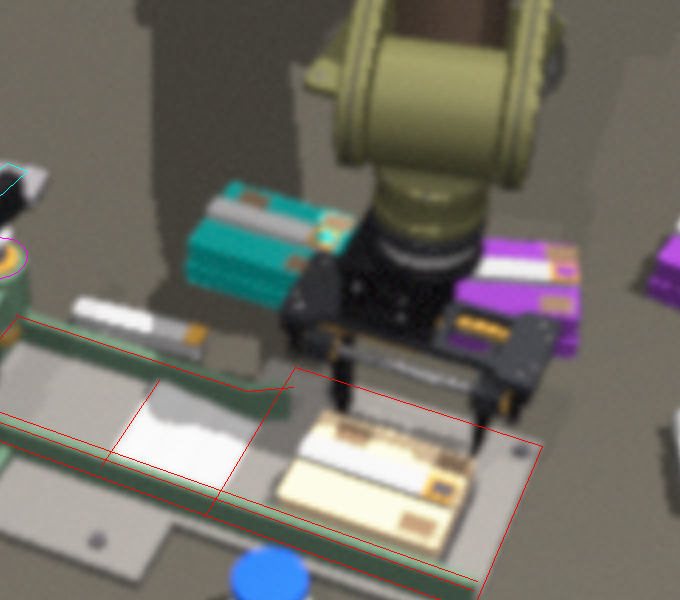

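drive_tool(
  motion=[
    [[-0.1,0,0],[0,0,0]],
    [[-0.1,0,0],[0,0,0]],
    [[0,0,0],[0,0,0]],
  ],
)

```text
time: 16.3
ee_pos: [0.516, 0.1481, 0.041]
tool_rot: [-0.001, 0.005, 1.0, -0.0]
wrist_force: [-4.3, -0.6, 2.0]
opening: 0.0952
```

drive_tool(
  motion=[
    [[-0.07,0,0],[0,0,0]],
    [[0,0,0],[0,0,0]],
  ],
)

```text
time: 16.5
ee_pos: [0.5161, 0.1481, 0.0406]
tool_rot: [-0.003, 0.005, 1.0, -0.0]
wrist_force: [-8.9, -0.5, 5.4]
opening: 0.0952
```

drive_tool(
  motion=[
    [[1,0,0],[0,0,0]],
    [[0,0,-1],[0,0,0]],
    [[0,0,-1],[0,0,0]],
    [[0,0,-1],[0,0,0]],
    [[0,0,-1],[0,0,0.19]],
    [[0,0,0],[0,0,0.19]],
    [[0,0,0],[0,0,0.19]],
    [[0,0,0],[0,0,0.19]],
    [[0,0,0],[0,0,0.19]],
    [[0,0,0],[0,0,0.19]],
  ],
  hand=0.47,
)

```text
time: 17.5
ee_pos: [0.4895, 0.1485, 0.1616]
tool_rot: [0.001, 0.44, 0.898, 0.001]
wrist_force: [0.2, 0.2, 0.1]
opening: 0.0504
```

drive_tool(
  motion=[
    [[0,0,0],[0,0,0.19]],
    [[0,0,0],[0,0,0.19]],
    [[0,0,0],[0,0,0.19]],
    [[0,0,0],[0,0,0.19]],
    [[0,0,0],[0,0,0.104]],
    [[0.84,0.74,0],[0,0,0]],
    [[0.84,0.74,0],[0,0,0]],
    [[0.84,0.74,0],[0,0,0]],
    [[0.84,0.74,0],[0,0,0]],
    [[0,0,0],[0,0,0]],
  ],
)

```text
time: 18.5
ee_pos: [0.5813, 0.2505, 0.1611]
tool_rot: [0.0, 0.711, 0.703, 0.001]
wrist_force: [0.1, -0.9, 0.1]
opening: 0.0506
```

```bash
python3 st.py
python3 - <<'E'
from ov import *
q=[.570,-.006,-.0147]
p=grab('side');overlay(p,'ovs9',(215,110,345,240),6,hs=1.45,q=q)
p=grab('scene');overlay(p,'ovc9',(190,125,360,275),4,hs=1.45,q=q)
E
```

```text
time 18.5
ee_pos [0.5813 0.2505 0.1611]
tool_rot [0.0005 0.7112 0.703  0.0013]
wrist_force [ 0.063  -0.8789  0.0853]
ft_torque [-0.0861  0.0287 -0.0674]
opening 0.050580646016304735
joint_pos [0.3219 0.1232 1.7427 0.0003 1.2729 0.3335]
tool x angle deg 89.32960228105738
```

View pics/ovs9.png

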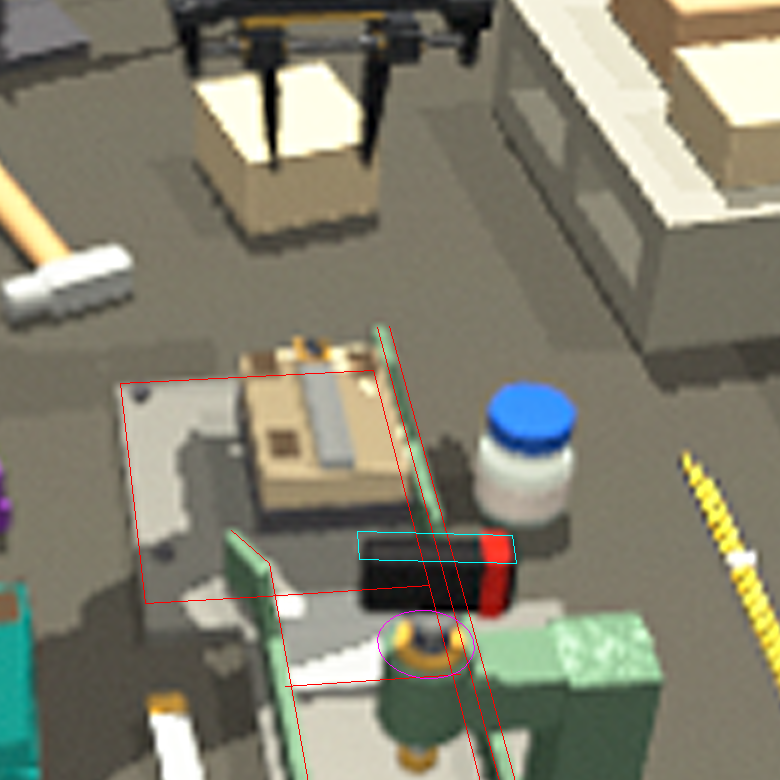

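View pics/ovc9.png

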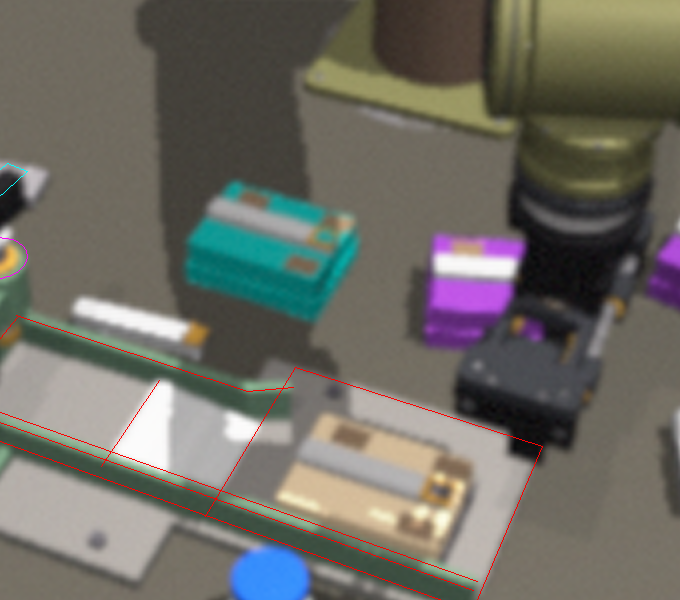

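drive_tool(
  motion=[
    [[0,-0.2,1],[0,0,0]],
    [[0,0,1],[0,0,0]],
    [[0,0,1],[0,0,0]],
    [[0,0,1],[0,0,0]],
    [[0,0,0.2],[0,0,0]],
    [[0,0,0],[0,0,0]],
  ],
)

```text
time: 19.2
ee_pos: [0.5718, 0.2473, 0.0345]
tool_rot: [-0.0, 0.712, 0.702, -0.001]
wrist_force: [-0.9, 0.4, 0.4]
opening: 0.0505
```

drive_tool(
  motion=[
    [[-0.4,0,0],[0,0,0]],
    [[-0.4,0,0],[0,0,0]],
    [[-0.4,0,0],[0,0,0]],
  ],
)

```text
time: 19.5
ee_pos: [0.5738, 0.2119, 0.0374]
tool_rot: [0.0, 0.712, 0.702, 0.002]
wrist_force: [-0.2, 3.1, 0.6]
opening: 0.0503
```

```bash
python3 st.py
python3 - <<'E'
from ov import *
q=[.570,-.006,-.0147]
p=grab('side');overlay(p,'ovs10',(215,110,345,240),6,hs=1.45,q=q)
E
```

```text
time 19.5
ee_pos [0.5738 0.2119 0.0374]
tool_rot [0.0004 0.7121 0.7021 0.002 ]
wrist_force [-0.2164  3.1466  0.6071]
ft_torque [ 0.2707  0.0827 -0.0715]
opening 0.050263384884818116
joint_pos [0.2654 0.2086 1.872  0.0015 1.0571 0.2789]
tool x angle deg 89.18789334033666
```

View pics/ovs10.png

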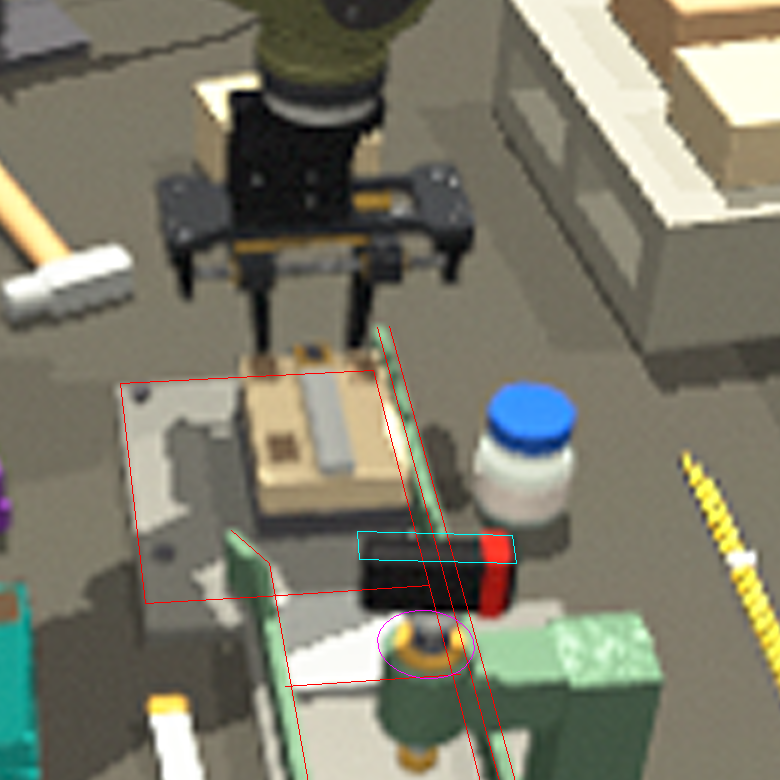

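drive_tool(
  motion=[
    [[-0.4,0,0],[0,0,0]],
    [[-0.4,0,0],[0,0,0]],
    [[-0.4,0,0],[0,0,0]],
    [[-0.4,0,0],[0,0,0]],
    [[-0.4,0,0],[0,0,0]],
  ],
)

```text
time: 20.05
ee_pos: [0.5718, 0.1515, 0.0355]
tool_rot: [-0.0, 0.712, 0.702, 0.0]
wrist_force: [0.1, 4.8, 1.6]
opening: 0.0503
```

drive_tool(
  motion=[
    [[-0.4,0,0],[0,0,0]],
    [[-0.4,0,0],[0,0,0]],
    [[-0.4,0,0],[0,0,0]],
  ],
)

```text
time: 20.35
ee_pos: [0.5711, 0.1152, 0.0352]
tool_rot: [-0.0, 0.712, 0.702, -0.0]
wrist_force: [0.1, 4.4, 2.4]
opening: 0.0503
```

```bash
python3 st.py
python3 - <<'E'
from ov import *
q=[.570,-.006,-.0147]
p=grab('side');overlay(p,'ovs11',(225,130,345,260),6,hs=1.45,q=q)
p=grab('scene');overlay(p,'ovc11',(160,125,340,275),4,hs=1.45,q=q)
E
```

```text
time 20.35
ee_pos [0.5711 0.1152 0.0352]
tool_rot [-0.0001  0.7119  0.7023 -0.0001]
wrist_force [0.1117 4.4285 2.3691]
ft_torque [0.6308 0.0386 0.0301]
opening 0.05026248507081396
joint_pos [0.1069 0.1555 1.9378 0.0001 1.0485 0.1204]
tool x angle deg 89.22435042137546
```

View pics/ovs11.png

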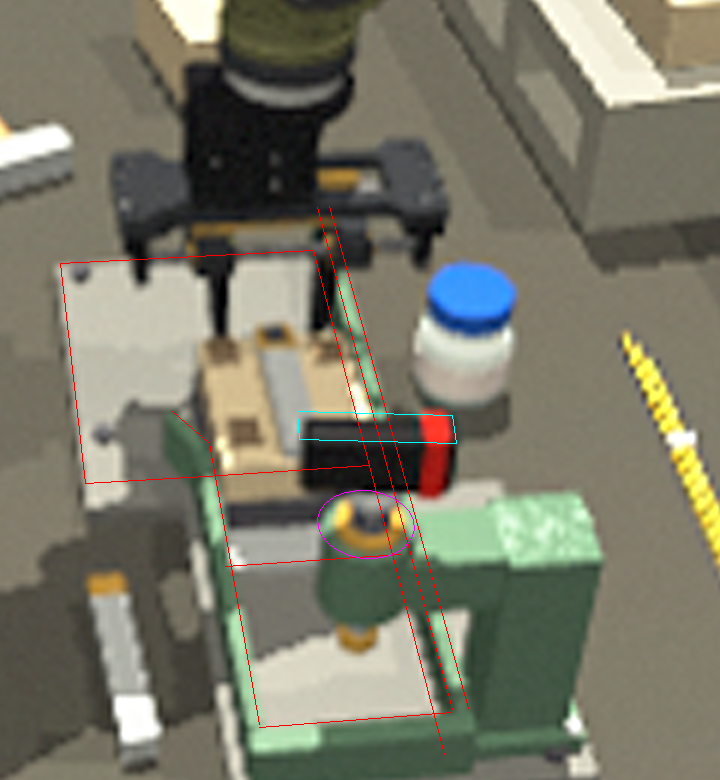

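View pics/ovc11.png

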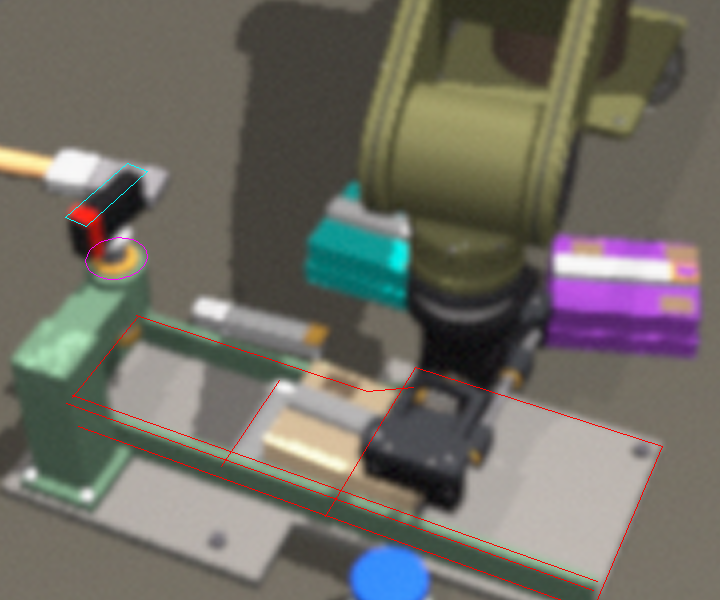

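drive_tool(
  motion=[
    [[-0.4,0,0],[0,0,0]],
    [[-0.4,0,-0.02],[0,0,0]],
    [[-0.4,0,-0.02],[0,0,0]],
    [[-0.4,0,-0.02],[0,0,0]],
  ],
)

```text
time: 20.85
ee_pos: [0.5699, 0.0672, 0.0365]
tool_rot: [-0.0, 0.712, 0.702, -0.001]
wrist_force: [0.6, 2.6, -2.6]
opening: 0.0508
```

drive_tool(
  motion=[
    [[-0.4,0,-0.02],[0,0,0]],
    [[-0.4,0,-0.02],[0,0,0]],
    [[-0.4,0,-0.02],[0,0,0]],
  ],
)

```text
time: 21.15
ee_pos: [0.5707, 0.0318, 0.0399]
tool_rot: [-0.0, 0.712, 0.702, 0.001]
wrist_force: [0.9, 6.1, 4.1]
opening: 0.0505
```

drive_tool(
  motion=[
    [[-0.4,0,0],[0,0,0]],
    [[-0.4,0,0],[0,0,0]],
    [[-0.3,0,0],[0,0,0]],
  ],
)

```text
time: 21.45
ee_pos: [0.5697, -0.0023, 0.0391]
tool_rot: [0.0, 0.712, 0.702, -0.0]
wrist_force: [-1.0, 2.5, -0.9]
opening: 0.0501
```

```bash
python3 st.py
python3 - <<'E'
from ov import *
q=[.570,-.006,-.0147]
p=grab('side');overlay(p,'ovs12',(225,130,345,260),6,hs=1.45,q=q)
p=grab('scene');overlay(p,'ovc12',(160,125,340,275),4,hs=1.45,q=q)
E
```

```text
time 21.45
ee_pos [ 0.5697 -0.0023  0.0391]
tool_rot [ 0.0003  0.712   0.7022 -0.0002]
wrist_force [-1.0173  2.4925 -0.8686]
ft_torque [ 0.2793 -0.0474  0.0073]
opening 0.05012200707231803
joint_pos [-0.0979  0.1235  1.9662 -0.0008  1.0516 -0.0837]
tool x angle deg 89.20689312624545
```

View pics/ovs12.png

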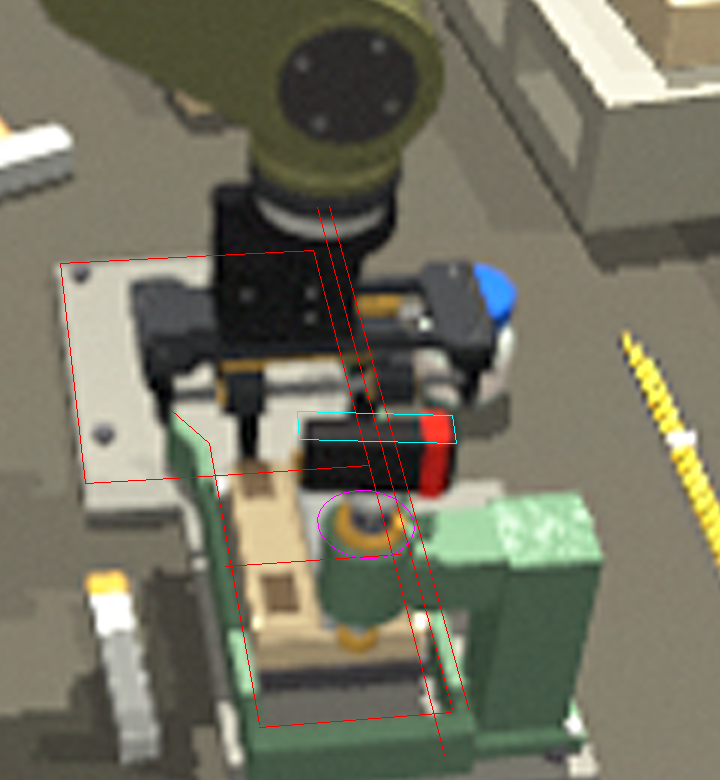

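View pics/ovc12.png

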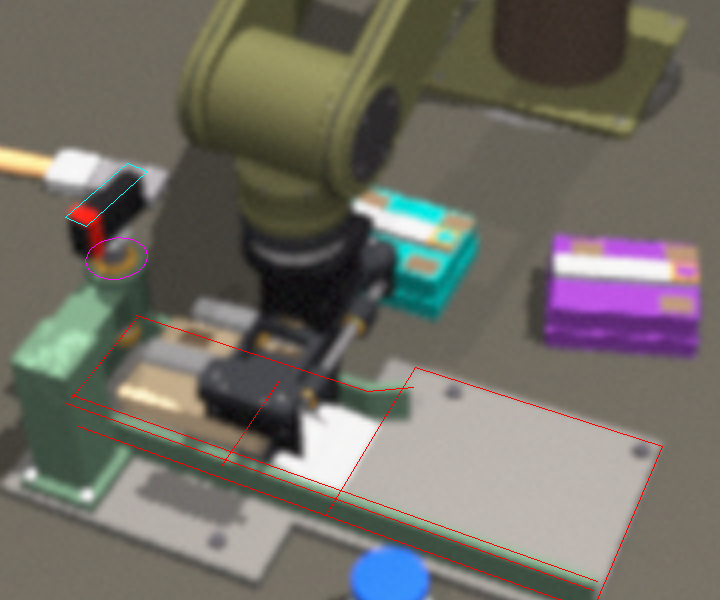

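drive_tool(
  motion=[
    [[-0.3,0,0],[0,0,0]],
    [[-0.3,0,0],[0,0,0]],
    [[0,0,0],[0,0,0]],
  ],
)

```text
time: 21.85
ee_pos: [0.5693, -0.02, 0.0388]
tool_rot: [0.0, 0.712, 0.702, -0.0]
wrist_force: [0.1, -0.7, -0.3]
opening: 0.0507
```

drive_tool(
  motion=[
    [[-0.2,0,0],[0,0,0]],
    [[-0.1,0,0],[0,0,0]],
    [[0,0,0],[0,0,0]],
  ],
)

```text
time: 22.15
ee_pos: [0.5692, -0.0282, 0.0389]
tool_rot: [0.0, 0.712, 0.702, -0.0]
wrist_force: [0.3, 0.4, 0.1]
opening: 0.0502
```

```bash
python3 st.py
python3 - <<'E'
from ov import *
q=[.570,-.006,-.0147]
p=grab('side');overlay(p,'ovs13',(225,130,345,260),6,hs=1.45,q=q)
p=grab('scene');overlay(p,'ovc13',(160,125,340,275),4,hs=1.45,q=q)
E
```

```text
time 22.15
ee_pos [ 0.5692 -0.0282  0.0389]
tool_rot [ 0.0001  0.7119  0.7023 -0.0002]
wrist_force [0.2863 0.4455 0.146 ]
ft_torque [-0.0399  0.0441  0.0074]
opening 0.05024609892428469
joint_pos [-0.1434  0.1245  1.9655 -0.0006  1.0516 -0.1296]
tool x angle deg 89.2228479556128
```

View pics/ovs13.png

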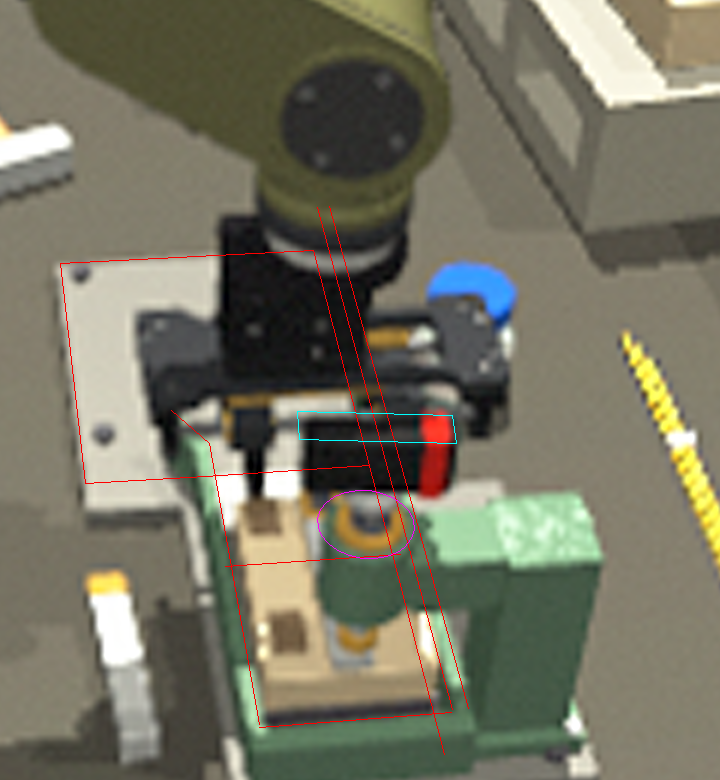

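View pics/ovc13.png

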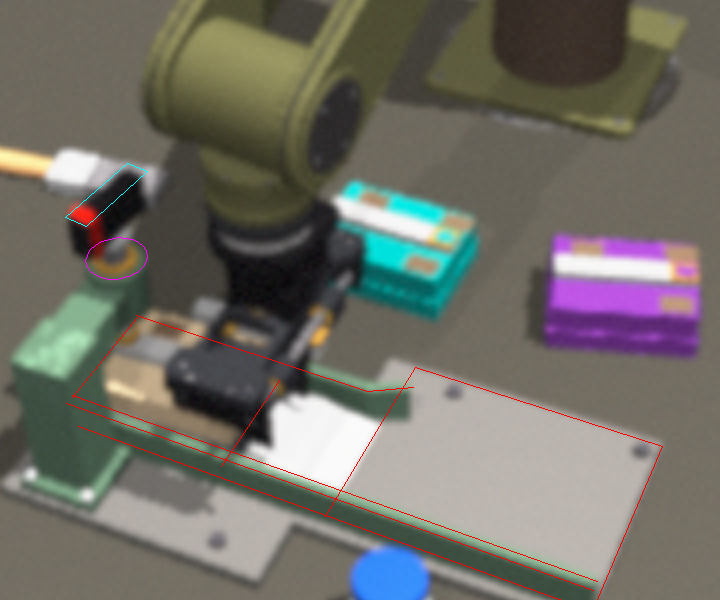

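drive_tool(
  motion=[
    [[-0.1,0,0],[0,0,0]],
    [[-0.1,0,0],[0,0,0]],
    [[0,0,0],[0,0,0]],
  ],
)

```text
time: 22.55
ee_pos: [0.5692, -0.034, 0.0389]
tool_rot: [0.0, 0.712, 0.702, -0.0]
wrist_force: [0.5, 1.6, -1.3]
opening: 0.0503
```

drive_tool(
  motion=[
    [[-0.1,0,0],[0,0,0]],
    [[-0.05,0,0],[0,0,0]],
    [[0,0,0],[0,0,0]],
  ],
)

```text
time: 22.85
ee_pos: [0.5691, -0.0385, 0.0389]
tool_rot: [0.0, 0.712, 0.702, -0.0]
wrist_force: [0.0, 2.1, -0.6]
opening: 0.0502
```

```bash
python3 st.py
python3 - <<'E'
from ov import *
q=[.570,-.006,-.0147]
p=grab('side');overlay(p,'ovs14',(225,130,345,260),6,hs=1.45,q=q)
E
```

```text
time 22.85
ee_pos [ 0.5691 -0.0385  0.0389]
tool_rot [ 0.      0.7119  0.7023 -0.0001]
wrist_force [ 0.0109  2.1022 -0.5854]
ft_torque [0.1618 0.0315 0.0332]
opening 0.050247127892055474
joint_pos [-0.1616  0.1255  1.9645 -0.0003  1.0518 -0.1479]
tool x angle deg 89.21839103320482
```

View pics/ovs14.png

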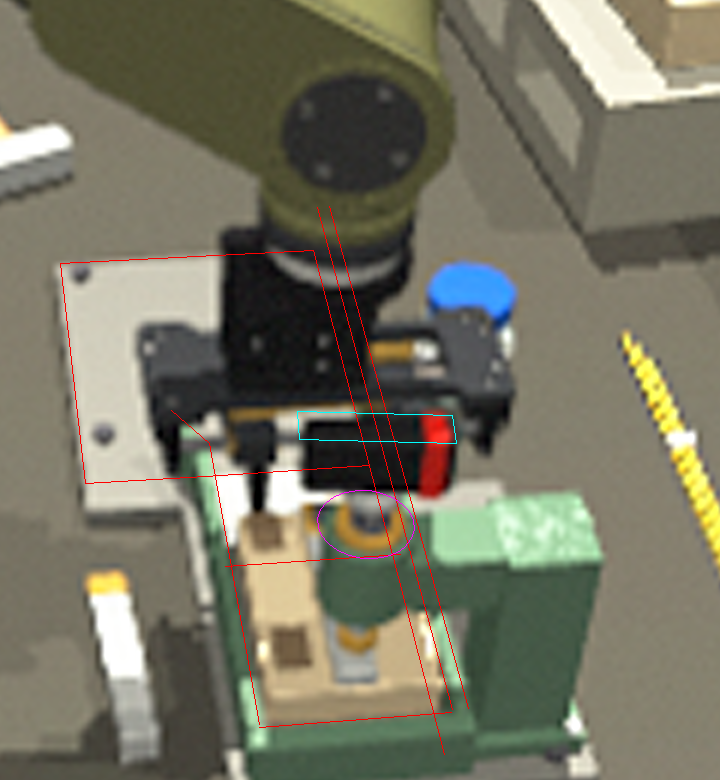

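drive_tool(
  motion=[
    [[-0.07,0,0],[0,0,0]],
    [[0,0,0],[0,0,0]],
  ],
)

```text
time: 23.1
ee_pos: [0.5691, -0.0407, 0.0389]
tool_rot: [0.0, 0.712, 0.702, -0.0]
wrist_force: [0.6, 1.4, -0.2]
opening: 0.0505
```

drive_tool(
  motion=[
    [[-0.07,0,0],[0,0,0]],
    [[0,0,0],[0,0,0]],
  ],
)

```text
time: 23.3
ee_pos: [0.569, -0.0418, 0.039]
tool_rot: [-0.001, 0.712, 0.702, 0.0]
wrist_force: [-0.5, 5.4, -0.3]
opening: 0.0505
```

drive_tool(
  motion=[
    [[0.5,0,0],[0,0,0]],
    [[1,0,0],[0,0,0]],
    [[0.7,0,-1],[0,0,0]],
    [[0,0,-1],[0,0,0]],
    [[0,0,-1],[0,0,0]],
    [[0,0,-1],[0,0,0]],
    [[0,0,-1],[0,0,0]],
    [[0,0,-1],[0,0,0]],
    [[0,0,-1],[0,0,0]],
    [[0,0,0],[0,0,0]],
  ],
  hand=0,
)

```text
time: 24.3
ee_pos: [0.5726, 0.0237, 0.2551]
tool_rot: [0.004, 0.712, 0.702, 0.003]
wrist_force: [0.0, 1.0, 1.2]
opening: 0.095
```

```bash
python3 st.py
python3 - <<'E'
from ov import *
q=[.570,-.006,-.0147]
p=grab('side');overlay(p,'ovs15',(235,150,345,260),7,hs=1.45,q=q)
p=grab('scene');overlay(p,'ovc15',(160,155,310,275),5,hs=1.45,q=q)
p=grab('wrist','w15')
E
```

```text
time 24.3
ee_pos [0.5726 0.0237 0.2551]
tool_rot [0.0041 0.7118 0.7024 0.0032]
wrist_force [0.0153 0.9785 1.19  ]
ft_torque [-0.1111  0.0609 -0.0263]
opening 0.09496335769992145
joint_pos [-0.0518 -0.0745  1.7846 -0.0009  1.4211 -0.0384]
tool x angle deg 89.23979220071502
```

View pics/ovs15.png

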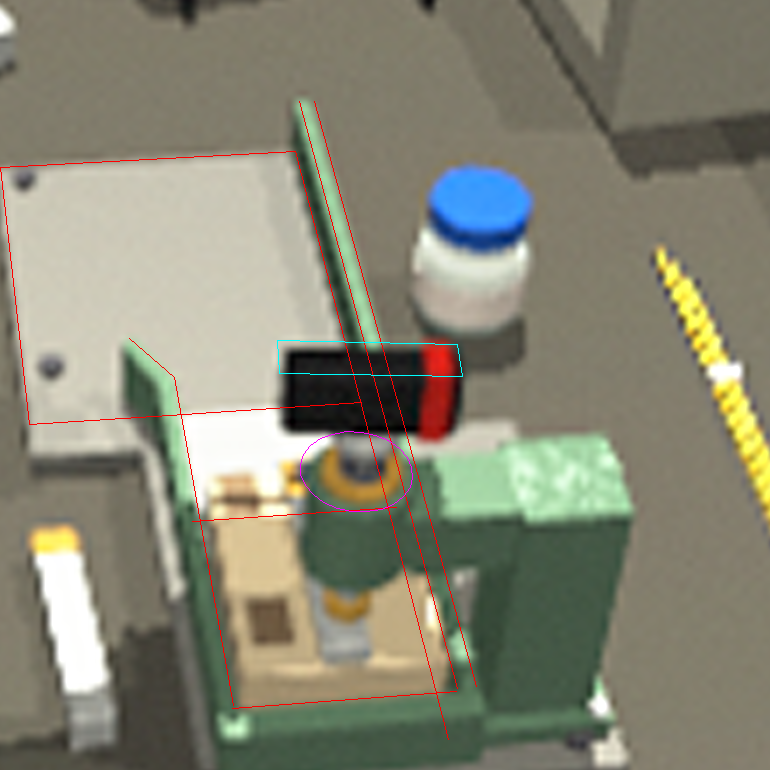

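View pics/ovc15.png

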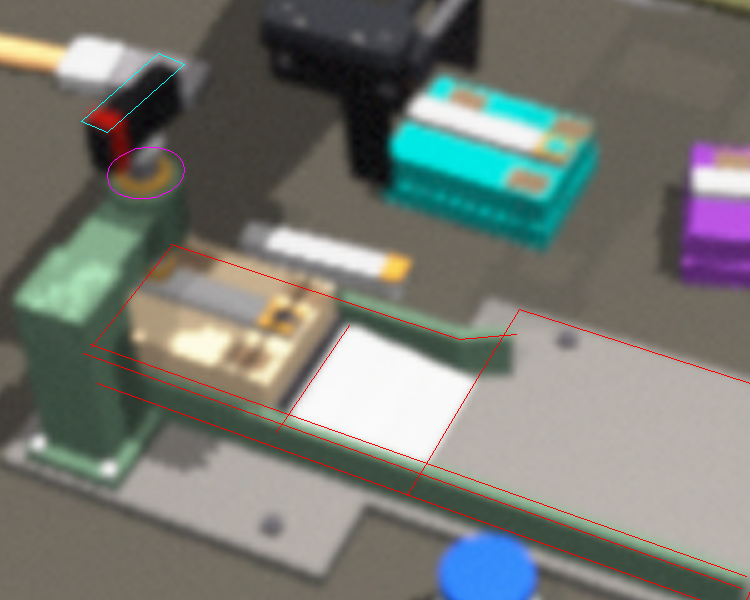

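View pics/w15.png

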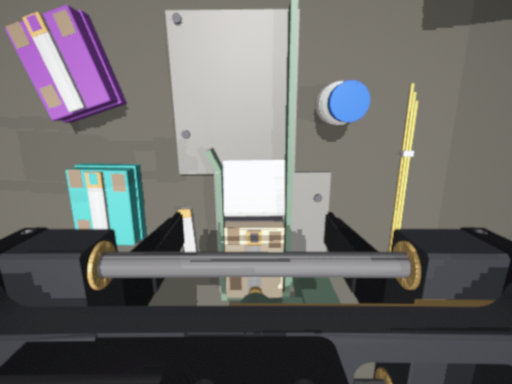

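```bash
cat > blk.py <<'E'
from ov import *
def boxdraw(p,name,box,sc,q,yc,zf,zr):
    im=cv2.resize(p['frame'],None,fx=sc,fy=sc,interpolation=cv2.INTER_CUBIC)
    def L(a,b,col):
        cv2.line(im,*[tuple(int(round((t+.5)*sc)) for t in proj(p,w(q,k))) for k in (a,b)],col,1)
    for dz,col,hx,hy in ((0,(0,0,255),45,60),(44,(255,0,255),43,58),(52,(0,255,255),10,56)):
        K=[(-hx,yc-hy,zf+dz),(hx,yc-hy,zf+dz),(hx,yc+hy,zr+dz),(-hx,yc+hy,zr+dz)]
        for i in range(4): L(K[i],K[(i+1)%4],col)
    x0,y0,x1,y1=[int(v*sc) for v in box];cv2.imwrite('pics/%s.png'%name,im[y0:y1,x0:x1])
E
python3 - <<'E'
from blk import *
q=[.570,-.006,-.0147]
p=grab('scene');boxdraw(p,'bk1',(170,180,260,260),8,q,-107,18,18);boxdraw(p,'bk2',(170,180,260,260),8,q,-105,18,26)
p=grab('side');boxdraw(p,'bk3',(255,190,325,260),8,q,-107,18,18)
E
```

```text
(no output)
```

View pics/bk1.png

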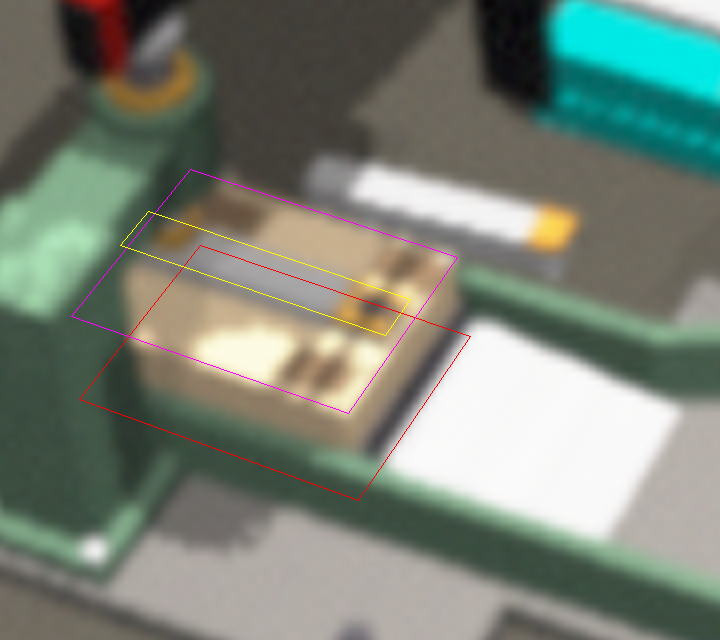

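View pics/bk2.png

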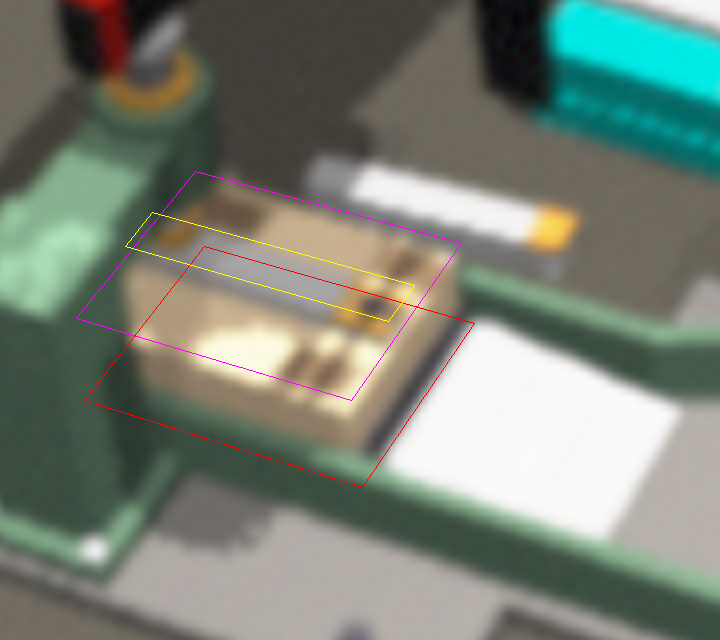

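View pics/bk3.png

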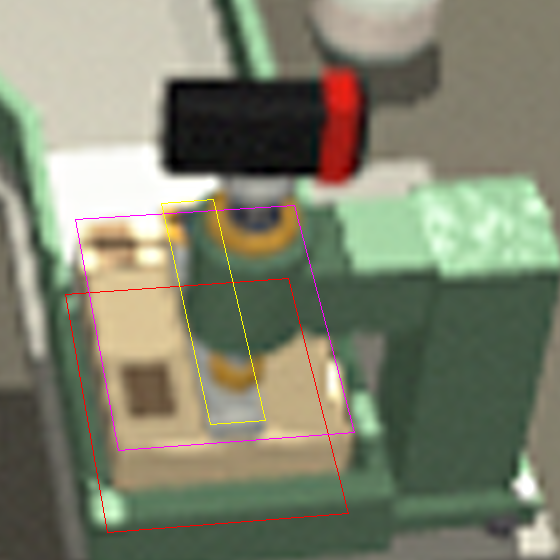

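Run:
```python
from blk import *
q=[.570,-.006,-.0147]
p=grab('scene','scene16')
im=p['frame'][195:250,180:240];im=cv2.resize(im,None,fx=12,fy=12,interpolation=cv2.INTER_CUBIC)
im=cv2.convertScaleAbs(im,alpha=1.5)
for (zf,zr,col) in ((18,18,(0,0,255)),(18,26,(255,0,0))):
  for yc in (-106,):
    for X in ((-43,yc+58,zr+44),(43,yc+58,zr+44),(-10,yc+56,zr+52),(10,yc+56,zr+52),(-43,yc-58,zf+44)):
      t=proj(p,w(q,X));cv2.circle(im,(int((t[0]+.5-180)*12),int((t[1]+.5-195)*12)),4,col,-1)
cv2.imwrite('pics/z16.png',im)
```

```text
(no output)
```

View pics/z16.png

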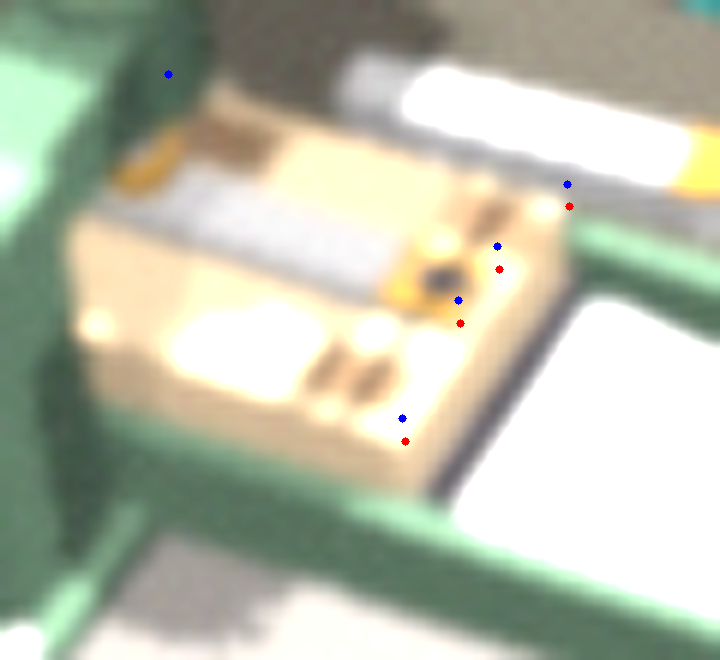

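drive_tool(
  motion=[
    [[0,0,0],[0,0,-0.19]],
    [[0,0,0],[0,0,-0.19]],
    [[0,0,0],[0,0,-0.19]],
    [[0,0,0],[0,0,-0.19]],
    [[0,0,0],[0,0,-0.19]],
    [[0,0,0],[0,0,-0.19]],
    [[0,0,0],[0,0,-0.19]],
    [[0,0,0],[0,0,-0.19]],
    [[0,0,0],[0,0,-0.19]],
    [[0,0,0],[0,0,-0.143]],
  ],
)

```text
time: 25.6
ee_pos: [0.5693, 0.0235, 0.2472]
tool_rot: [-0.001, 0.062, 0.998, -0.0]
wrist_force: [0.3, 0.2, 0.1]
opening: 0.0952
```

drive_tool(
  motion=[
    [[-0.11,-0.96,-0.3],[0,0,0]],
    [[-0.11,-0.96,0],[0,0,0]],
    [[-0.11,-0.96,0],[0,0,0]],
    [[-0.11,-0.96,0],[0,0,0]],
    [[-0.11,-0.96,0],[0,0,0]],
    [[-0.11,-0.96,0],[0,0,0]],
    [[0,0,0],[0,0,0]],
  ],
)

```text
time: 26.3
ee_pos: [0.5666, -0.153, 0.2561]
tool_rot: [-0.001, 0.066, 0.998, -0.0]
wrist_force: [-0.3, 0.4, -0.6]
opening: 0.0952
```

```bash
python3 st.py
```

```text
time 26.3
ee_pos [ 0.5666 -0.153   0.2561]
tool_rot [-0.0013  0.0663  0.9978 -0.0001]
wrist_force [-0.3373  0.4159 -0.6414]
ft_torque [ 0.0416 -0.0215 -0.0642]
opening 0.09518019732209403
joint_pos [-0.3547 -0.0356  1.7455 -0.001   1.4342 -1.7926]
tool x angle deg 172.3936923866625
```

drive_tool(
  motion=[
    [[-0.1,0.125,0.3],[0,0,0]],
    [[0,0,0.7],[0,0,0]],
    [[0,0,0.7],[0,0,0]],
    [[0,0,0.45],[0,0,0]],
    [[0,0,0.2],[0,0,0]],
    [[0,0,0],[0,0,0]],
  ],
)

```text
time: 26.9
ee_pos: [0.5703, -0.1461, 0.1861]
tool_rot: [-0.001, 0.064, 0.998, 0.0]
wrist_force: [0.5, -0.2, -0.3]
opening: 0.0951
```

drive_tool(
  motion=[
    [[0,0,0],[0,0,0]],
    [[0,0,0],[0,0,0]],
    [[0,0,0],[0,0,0]],
    [[0,0,0],[0,0,0]],
    [[0,0,0],[0,0,0]],
    [[0,0,0],[0,0,0]],
    [[0,0,0],[0,0,0]],
    [[0,0,0],[0,0,0]],
    [[0,0,0],[0,0,0]],
    [[0,0,0],[0,0,0]],
  ],
  hand=1,
  grip_force=20,
)

```text
time: 27.9
ee_pos: [0.5707, -0.1479, 0.1874]
tool_rot: [-0.0, 0.064, 0.998, -0.001]
wrist_force: [-1.1, -9.1, -2.1]
opening: 0.0207
```

drive_tool(
  motion=[
    [[0,0,0],[0,0,0]],
    [[0,0,0],[0,0,0]],
    [[0,0,0],[0,0,0]],
    [[0,0,0],[0,0,0]],
  ],
)

```text
time: 28.3
ee_pos: [0.5705, -0.1493, 0.1874]
tool_rot: [-0.0, 0.065, 0.998, -0.002]
wrist_force: [0.1, -6.9, -0.2]
opening: 0.0179
```

```bash
python3 st.py
```

```text
time 28.3
ee_pos [ 0.5705 -0.1493  0.1874]
tool_rot [-0.0001  0.0645  0.9979 -0.0023]
wrist_force [ 0.1433 -6.9235 -0.2056]
ft_torque [-1.1197  0.1378  0.0946]
opening 0.017868922211884235
joint_pos [-0.3447  0.0103  1.8161 -0.0046  1.3142 -1.7852]
tool x angle deg 172.60219509759864
```

drive_tool(
  motion=[
    [[0,-0.05,0.019],[0,0,0.19]],
    [[0,0,0.019],[0,0,0.19]],
    [[0,0,0.019],[0,0,0.19]],
    [[0,0,0.019],[0,0,0.19]],
    [[0,0,0.019],[0,0,0.19]],
    [[0,0,0.019],[0,0,0.19]],
    [[0,0,0.019],[0,0,0.19]],
  ],
)

```text
time: 29.0
ee_pos: [0.5705, -0.1497, 0.1834]
tool_rot: [0.001, 0.556, 0.831, -0.001]
wrist_force: [-0.5, -4.1, 0.1]
opening: 0.0179
```

drive_tool(
  motion=[
    [[0,0,0.019],[0,0,0.19]],
    [[0,0,0.019],[0,0,0.19]],
    [[0,0,0.019],[0,0,0.19]],
    [[0,0,0.019],[0,0,0.19]],
    [[0,0,0],[0,0,0]],
  ],
)

```text
time: 29.5
ee_pos: [0.5705, -0.1497, 0.1811]
tool_rot: [0.001, 0.774, 0.633, -0.001]
wrist_force: [-1.6, -3.8, -0.6]
opening: 0.018
```

```bash
python3 st.py
```

```text
time 29.5
ee_pos [ 0.5705 -0.1497  0.1811]
tool_rot [ 0.0008  0.7741  0.6331 -0.0008]
wrist_force [-1.6488 -3.7632 -0.5768]
ft_torque [-1.0179  0.1347 -0.148 ]
opening 0.01800832460564161
joint_pos [-0.3465  0.0153  1.8218 -0.0023  1.3039 -0.1461]
tool x angle deg 78.55430015269249
```

drive_tool(
  motion=[
    [[0,0,0.019],[0,0,0.19]],
    [[0,0,0.019],[0,0,0.19]],
    [[0,0,0.019],[0,0,0.19]],
    [[0,0,0.019],[0,0,0.19]],
    [[0,0,0.019],[0,0,0.19]],
    [[0,0,0.015],[0,0,0.15]],
    [[0,0,0],[0,0,0]],
    [[0,0,0],[0,0,0]],
  ],
)

```text
time: 30.3
ee_pos: [0.5704, -0.1497, 0.1779]
tool_rot: [0.001, 0.967, 0.253, -0.001]
wrist_force: [-1.1, -5.8, 0.2]
opening: 0.0179
```

```bash
python3 st.py
python3 - <<'E'
from ov import *
q=[.570,-.006,-.0147]
p=grab('side');overlay(p,'ovs17',(235,150,345,260),7,hs=-1.05,q=q)
E
```

```text
time 30.3
ee_pos [ 0.5704 -0.1497  0.1779]
tool_rot [ 0.0011  0.9674  0.2532 -0.0005]
wrist_force [-1.1276 -5.7753  0.1666]
ft_torque [-1.2044  0.2994 -0.0517]
opening 0.017940453868653887
joint_pos [-0.3464  0.0178  1.8249 -0.0026  1.2985  0.7131]
tool x angle deg 29.334883760827136
```

View pics/ovs17.png

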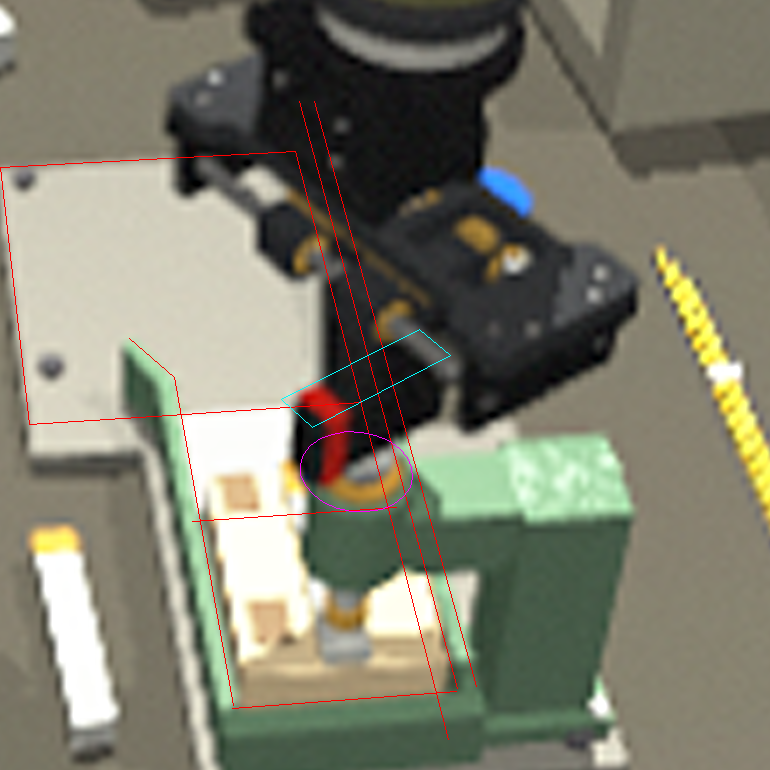

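drive_tool(
  motion=[
    [[0,0,0],[0,0,0]],
    [[0,0,0],[0,0,0]],
    [[0,0,0],[0,0,0]],
    [[0,0,0],[0,0,0]],
    [[0,0,0],[0,0,0]],
    [[0,0,0],[0,0,0]],
    [[0,0,0],[0,0,0]],
  ],
  hand=0,
)

```text
time: 31.05
ee_pos: [0.5707, -0.1485, 0.1779]
tool_rot: [-0.0, 0.968, 0.251, 0.0]
wrist_force: [-0.6, -0.6, 0.2]
opening: 0.0686
```

drive_tool(
  motion=[
    [[0,0,-0.5],[0,0,0]],
    [[0,0,-1],[0,0,0]],
    [[0,0,-1],[0,0,0]],
    [[0,0,-1],[0,0,0]],
    [[-1,0,0],[0,0,0]],
    [[-1,0,0],[0,0,0]],
    [[-1,0,0],[0,0,0]],
    [[-1,0,0],[0,0,0]],
    [[0,0,0],[0,0,0]],
  ],
)

```text
time: 31.95
ee_pos: [0.4641, -0.2081, 0.2845]
tool_rot: [0.001, 0.968, 0.25, 0.001]
wrist_force: [-0.1, 0.1, -0.3]
opening: 0.0953
```

```bash
python3 st.py
python3 - <<'E'
from ov import *
q=[.570,-.006,-.0147]
p=grab('wrist','w18');overlay(p,'ovw18',(130,0,380,250),3.0,hs=-1.05,q=q)
p=grab('side');overlay(p,'ovs18',(255,180,345,270),8,hs=-1.05,q=q)
p=grab('scene','sc18')
E
```

```text
time 31.95
ee_pos [ 0.4641 -0.2081  0.2845]
tool_rot [0.001  0.9684 0.2495 0.0005]
wrist_force [-0.0821  0.1288 -0.3446]
ft_torque [-0.0644  0.1224  0.0016]
opening 0.09532739942624958
joint_pos [-0.5267 -0.2301  1.8738 -0.0007  1.4958  0.5398]
tool x angle deg 28.897760383967764
```

View pics/ovw18.png

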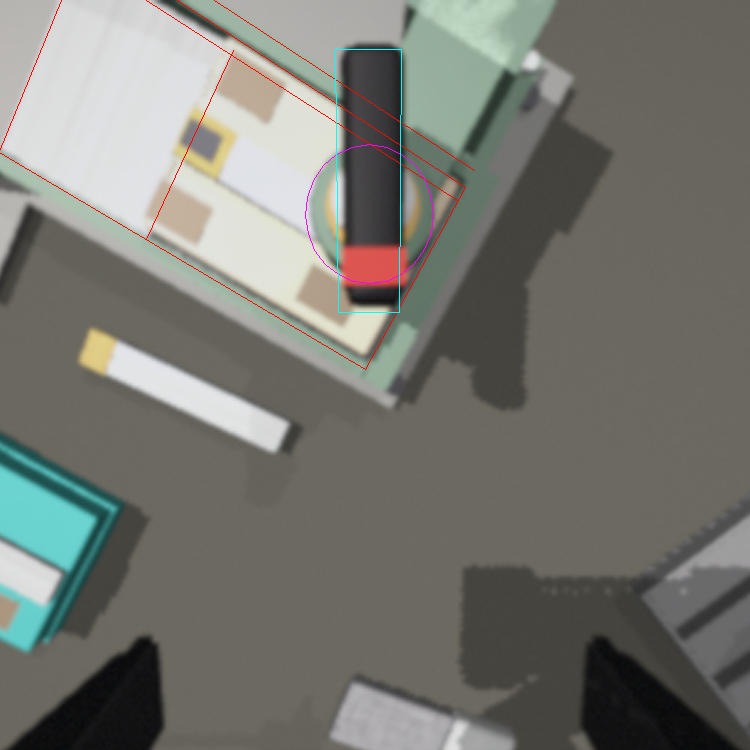

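View pics/ovs18.png

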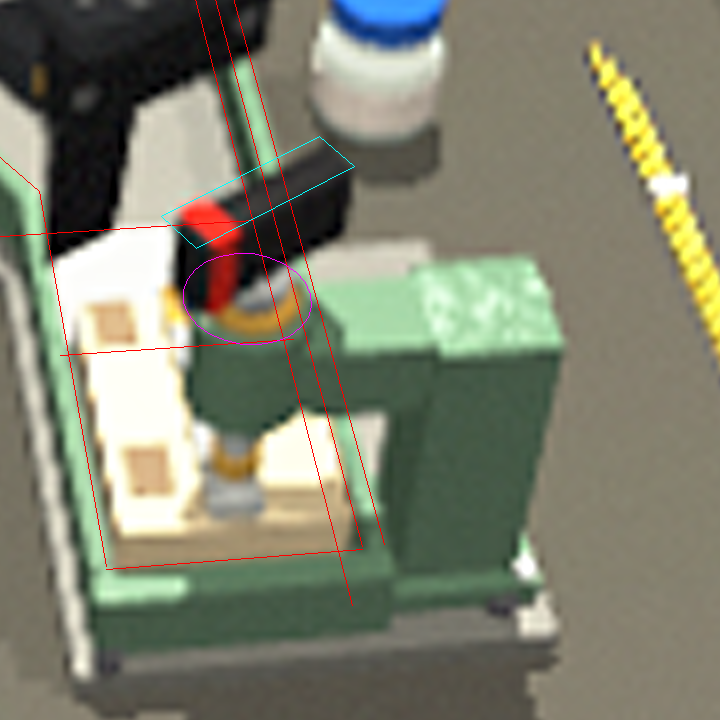

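View pics/sc18.png

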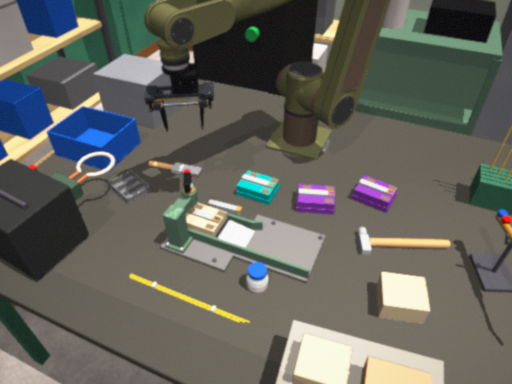

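```bash
python3 -c "
from h import *
print(arm.job_done());print(telemetry.observe()['time'])"
```

```text
the job is handed in; nothing more can be done
None
the job is handed in; nothing more can be done
```

The block is loaded in the fixture and held down, and I handed the job in at about 32 s, well under the 72 s limit.

1. **Unscrew:** I turned the hold-down from about -1.47 to +1.45 rad. The side view showed the foot raised clear.
2. **Load the block:** I pushed it square against the back fence with the open fingers. I then pushed it along the fence and up the ramp, without gripping or lifting it, until the end stop resisted with about 5 N.
3. **Screw down:** I turned the hold-down clockwise to about -1.04 rad, which works out to about 4 mm of foot travel, or half-way. I then let go and backed away.

**Last checks:**
- **Seating:** In the scene image the block's rear top corners matched the flat, seated position. They did not match a rear edge still resting on the lip.
- **Foot:** The side view shows it on the steel bar. The travel comes from the handle angle, not from a direct measurement; the gripper and the final wrist image gave -1.03 to -1.05 rad.
- **Surroundings:** The bystanders in view look undisturbed and the gripper is clear of everything. The wrist forces I read stayed under about 10 N.

**Discrepancies:** The networks gave poor points for the infeed and the lip, and ambiguous ones for the work block, so I fitted the fixture pose from the better points and hand-picked corners. In the side camera, overlays of that fit sit a few millimetres off near the boss and nest.

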